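# Start the mould bolt on the insole press tray

### The job

Pull the mould tray of the insole press out to its stop. The mould's hold-down bolt stands loose in its threaded boss on the tray: start it as a fitter does, turning it backward until you feel the thread drop, then forward one turn, without forcing it or lifting it out of the boss. Finish still holding the bolt by its knob, upright and started by that one turn, with the tray left out and the hammer, glue jar and shoe last not disturbed.

Things in the scene. Friction and masses are not known exactly. Their poses are not given: they have to be found in the camera images.
- press: Bench press for moulded insoles, fixed on the bench: grey casing 280 mm deep (x), 320 mm wide (y), roof 144 mm above the bench; cover and fittings on the rear of the roof reach 220 mm. Origin: on the bench, below the middle of the casing's front edge. Its front (tray side) looks along its -x axis; z is up.
- tray (a joint): The mould tray, sliding straight out along the press's -x axis: 0 = shut (as at the start), 0.17 m = out against its stop. Sliding friction about 6 N; it stays where it is left. Its front plate is 320 mm wide, 12 mm thick and reaches from 18 to 126 mm above the bench.
- tray_handle (a point): Middle of the tray's handle: a straight level round steel bar, 12 mm thick, 105 mm long along the press's y axis, 105 mm above the bench, 50 mm in front of the front plate (clear space between). It moves with the tray and can be pinched from above. Axes as the press's.
- boss (a point): Upright round threaded steel boss, 46 mm across, standing 38 mm above the tray floor, on the tray's centre line 136 mm behind the handle bar; moves with the tray, under the roof while the tray is shut. Origin: centre of its mouth (top rim), 66 mm above the bench; z up, axes as the press's. Two clamp prongs, 11 mm wide, lie on it 22 mm to either side (y) of the bolt's axis and rise 8 mm above the mouth.
- bolt: Steel hold-down bolt, about 0.22 kg: round knurled knob 48 mm in diameter, 24 mm high (grip it across any diameter), on a 28 mm thick right-hand single-start thread of 8 mm pitch. Origin: centre of the knob, on the axis; z along the axis, up. At the start it stands loose and upright in the boss on top of the first thread, not engaged, knob centre 42 to 45 mm above the mouth.
- bolt_notch (a point): Short dark notch on top of the bolt's knob, 12 mm above and 16 mm out from its centre along the bolt's x axis: shows the turning. Turned backward (counter-clockwise from above) the bolt climbs 8 mm a turn and after 0.4 to 0.8 turn drops nearly 8 mm, by its own weight if let free.
- last: Wooden shoe last, 200 mm long, 95 mm high, lying loose on the bench; leave it alone. Origin: centre of its underside.
- glue_jar: White glue jar with a screw lid, 68 mm in diameter, 85 mm high, standing loose on the bench; leave it alone. Origin: centre of its underside.
- hammer: Hammer with a wooden handle, 260 mm long, lying loose on the bench; leave it alone.
- bolt_thread (a point): Lower end of the bolt's thread, on the axis 46 mm below the knob's centre; a plain round-nosed pilot reaches 34 mm lower. Just after the drop it is about 6 mm below the boss's mouth (knob centre about 40 mm above it); turned forward (clockwise from above) from there the bolt goes down 8 mm a turn. The thread has about 0.5 mm of play, sideways and up and down.

How it is judged:
By the outcome, as a careful person would: the job done as asked, in the order asked, and still so for the second after the job is handed in, while the arm keeps its last pose, push and grip.
It also fails if it takes over 72 s, if anything falls off the work surface, if the arm or the gripper's body presses on something with over 40 N, if the wrist force passes 120 N, or if a joint passes its speed limit or range.

### The arm

A 6-joint arm with a two-finger parallel gripper is mounted at the origin on the work surface. World frame = base frame: x ahead of the robot, y to its left, z up, the work surface at z = 0. Lengths are in m, angles in rad, forces in N, time in s.
With the tool pointing down it reaches from about 0.35 to 0.775 m from the base axis. Payload 5.5 kg.
Tool frame: the origin (TCP) lies midway between the tips of the shut fingers; the grasp point (between the pads) lies 19 mm behind it; z points along the fingers, x is the direction in which the jaws open and shut, and the axes are right-handed (so a half turn about z gives the same grasp; the last joint's range is limited). The gripper opens to 85 mm and grips with 20 to 120 N. Pads are 22 mm wide; open, the fingers measure 114 mm over their backs; the gripper's body (76 mm by 85 mm) begins 54 mm behind the grasp point. The pads swing forward as they close: fully open they stand 13 mm farther back than shut.
Start: joints at [0.982, 0.313, 0.046, 1.304, 0, 1.431], TCP at [0.25, 0.518, 0.201] pointing down, gripper open.
Joint ranges: [-2.76, 2.76], [-0.86, 1.69], [-1.03, 1.26], [-2.2, 2.34], [-1.47, 1.5], [-3.14, 3.14]. Speed limits (rad/s): [2.57, 2.57, 3.14, 3.14, 3.14, 3.14].

### API

Orientations are given as a rotation vector (axis times angle).
In Python, from station import env, optics gives the robot as it stands.
- The arm moves only by the tool drive_tool, never from a script. Its argument "deltas" is a list of rows, each a list of 7 numbers: the shift along the tool's x, y, z in m, then the turn, a rotation vector about the tool's x, y, z in rad, then the finger opening in m, from 0 to 0.0854. A call has 1 to 12 rows; each row shifts and turns the pose as measured when the row begins, along the tool's axes as they then stand; what a row does not reach is not made up. A row lasts 1/10 s, in which the tool goes at most 50 mm and 8.59 degrees, less where a joint would pass 70% of its speed; a pose out of reach is approached as far as the arm can. A call with a gripper value outside its range is refused whole. The fingers move at their own pace and stop on an object; "squeeze" is the grip in N (left out, the last holds). Time passes only in rows, so rows that do not move let the fingers close. It gives the time, the measured TCP pose, the force and the opening at its end, in the units of the state.
- env.get_state(): the state, without advancing time (a new reading comes with each control period).
- optics.capture(name): name is "scene" or "top" or "wrist"; returns (picture, depth): 400x640x3 uint8, red, green, blue; 400x640 float32, m along the optical axis (not along the pixel's ray), 0 where there is no reading.
- optics.calibration(name): a dict with "vfov" (degrees; the focal length in pixels is half the picture's height over the tangent of half this angle, whatever the lens; pixels are square), "cx", "cy" (the principal point, pixels), "origin" and "orientation" of the camera in the world. Camera axes: x right, y down, z forward; pixel columns grow to the right and rows downward; lengths in m; the calibration is good to about 2 mm. A picture is of the moment at which its call begins: read the wrist's pose just before it. calibration takes no time and is no camera call; for the wrist camera it gives the pose at the moment of the call.
- env.close_job(): hands the job in, once; it reports no verdict.
The state is a dict: "time_s": time; "joints": joint angles; "dq": joint speeds; "effort": joint torques, N m; "tcp_pos": TCP position; "tool_rot": TCP orientation; "wrist_force": force on the tool from outside, world axes, zero at the start; "torque": the same for the moment, N m; "finger_gap": opening from 0.0 (shut) to 1.0 (fully open).
Only numpy, scipy, OpenCV 4.12 (cv2) and the standard library are available. Lean on these libraries where they do the work, as an engineer would, in place of code of your own. Each camera call takes 0.05 s, during which the arm holds its last target.

## Working session

There is one attempt and no reset: what is moved stays moved. The work goes in short steps, Python scripts to look and compute and a tool call to move; the robot and the scene stay as the last step left them, time stands still between calls to the robot, and variables do not carry over. Pictures are saved under pics/ and viewed, and the job is handed in when it is done.

Besides the shell and the picture viewer there is one more tool, called after "Call:" as a command line: name --pt "numbers of a row" for each row, then --argument value for the rest. drive_tool: Moves the arm, as the interface text tells. Its arguments: {"type":"object","properties":{"deltas":{"type":"array"},"squeeze":{"type":"number"}},"required":["deltas"]}

```bash
ls; mkdir -p pics; python3 - <<'E'
from station import env, optics
import cv2,numpy as np
s=env.get_state();print({k:np.round(v,3).tolist() for k,v in s.items()})
for n in ["scene","top"]:
    p,d=optics.capture(n);cv2.imwrite(f"pics/{n}0.png",p[:,:,::-1]);np.save(f"pics/{n}0.npy",d)
    print(n,optics.calibration(n))
E
```

```text
pics
{'time_s': 0.0, 'joints': [0.982, 0.314, 0.045, 1.304, 0.0, 1.431], 'dq': [0.001, -0.0, 0.0, 0.0, -0.002, 0.001], 'effort': [0.001, -48.063, 29.853, 0.019, 0.0, -0.0], 'tcp_pos': [0.249, 0.518, 0.2], 'tool_rot': [2.659, 1.671, -0.003], 'wrist_force': [0.416, -0.776, -0.255], 'torque': [-0.019, 0.026, 0.07], 'finger_gap': 0.995}
scene {'vfov': 48.16094023923059, 'cx': 317.8382625123817, 'cy': 194.02198575283995, 'origin': array([ 1.25923119, -0.96092084,  0.98908611]), 'orientation': array([-2.13812378, -0.65178576,  0.34589368])}
top {'vfov': 43.33291979249127, 'cx': 322.225614959837, 'cy': 191.36743860109476, 'origin': array([ 0.48162095, -0.0139155 ,  1.59993907]), 'orientation': array([-2.15097225,  2.19872414, -0.07475167])}
```

View pics/scene0.png

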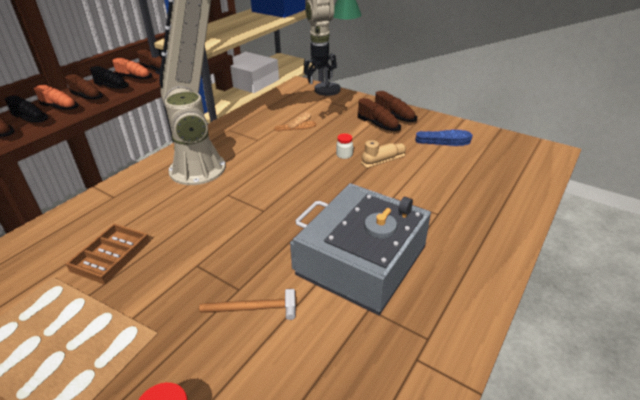

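View pics/top0.png

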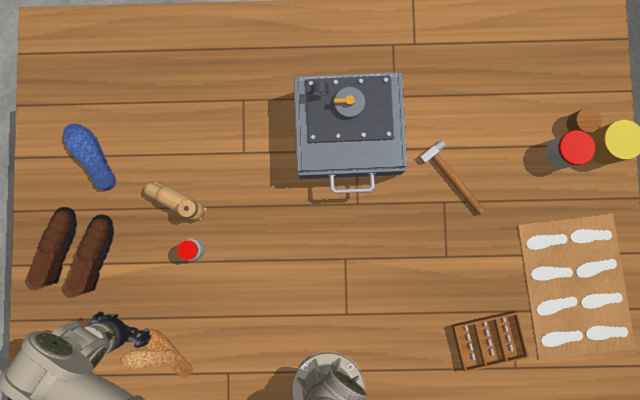

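The top view shows the press with its handle bar at about (352,188). The hammer head is at (432,152), the last at (175,202) and the jar at (189,250). I'll measure the handle in an enlarged crop.

```bash
cat > h.py <<'E'
import numpy as np,cv2
from scipy.spatial.transform import Rotation as R
def K(c): 
    return 200/np.tan(np.radians(c['vfov'])/2)
def ray(c,u,v):
    f=K(c);d=np.array([(u-c['cx'])/f,(v-c['cy'])/f,1.0]);return R.from_rotvec(c['orientation']).as_matrix()@d
def at_z(c,u,v,z):
    r=ray(c,u,v);o=np.array(c['origin']);return o+r*(z-o[2])/r[2]
def at_d(c,u,v,d): return np.array(c['origin'])+ray(c,u,v)*d
def proj(c,p):
    q=R.from_rotvec(c['orientation']).as_matrix().T@(np.array(p)-c['origin']);f=K(c)
    return np.array([f*q[0]/q[2]+c['cx'],f*q[1]/q[2]+c['cy']])
E
python3 - <<'E'
from h import *
from station import optics
c=optics.calibration('top')
p=cv2.imread('pics/top0.png');d=np.load('pics/top0.npy')
cv2.imwrite('pics/c1.png',cv2.resize(p[60:200,280:420],None,fx=4.2,fy=4.2,interpolation=cv2.INTER_CUBIC))
for u,v in [(300,76),(400,76),(298,172),(405,170)]: print(u,v,d[v,u],at_d(c,u,v,d[v,u]))
for v in range(184,196): print(v,[ round(float(at_d(c,u,v,d[v,u])[2]),3) for u in range(328,380,4)])
E
```

```text
300 76 1.6440128 [ 0.99048311  0.06760839 -0.00766599]
400 76 1.4834516 [ 0.93446254 -0.23492899  0.14570321]
298 172 1.4878732 [0.65953834 0.07212375 0.12240335]
405 170 1.482051 [ 0.65795038 -0.24324279  0.1247687 ]
184 [0.004, 0.103, -0.003, -0.0, -0.002, -0.001, -0.003, 0.003, -0.002, -0.003, -0.005, 0.107, -0.002]
185 [-0.004, 0.115, -0.002, -0.003, -0.005, -0.002, -0.004, -0.007, 0.003, 0.004, -0.005, 0.111, -0.002]
186 [-0.008, 0.111, -0.003, -0.005, -0.003, -0.003, -0.005, -0.003, 0.0, 0.002, 0.003, 0.109, -0.009]
187 [-0.001, 0.113, -0.003, -0.001, -0.003, 0.0, 0.002, -0.003, -0.004, 0.004, -0.006, 0.105, -0.006]
188 [-0.006, 0.109, -0.0, 0.0, -0.002, -0.001, -0.002, 0.003, -0.007, 0.103, 0.11, 0.11, 0.008]
189 [-0.002, 0.111, 0.001, 0.108, 0.106, 0.107, 0.113, 0.104, 0.109, 0.107, 0.11, 0.11, -0.005]
190 [-0.004, 0.106, 0.108, 0.102, 0.104, 0.108, 0.107, 0.106, 0.107, 0.109, 0.109, 0.105, -0.004]
191 [0.005, 0.107, 0.107, 0.111, 0.107, 0.108, 0.113, 0.111, 0.104, 0.111, 0.107, -0.005, -0.002]
192 [-0.0, 0.001, 0.109, 0.111, 0.109, 0.109, 0.104, 0.106, 0.103, -0.011, -0.001, -0.002, 0.001]
193 [-0.004, 0.003, 0.108, 0.004, -0.003, 0.002, 0.0, -0.002, -0.003, 0.002, 0.001, -0.007, -0.004]
194 [-0.001, 0.002, -0.002, -0.001, -0.002, -0.003, -0.001, 0.003, 0.009, 0.005, -0.005, -0.0, -0.003]
195 [-0.001, 0.002, -0.005, -0.003, -0.006, -0.0, -0.002, 0.001, -0.006, -0.004, -0.001, -0.011, 0.0]
```

View pics/c1.png

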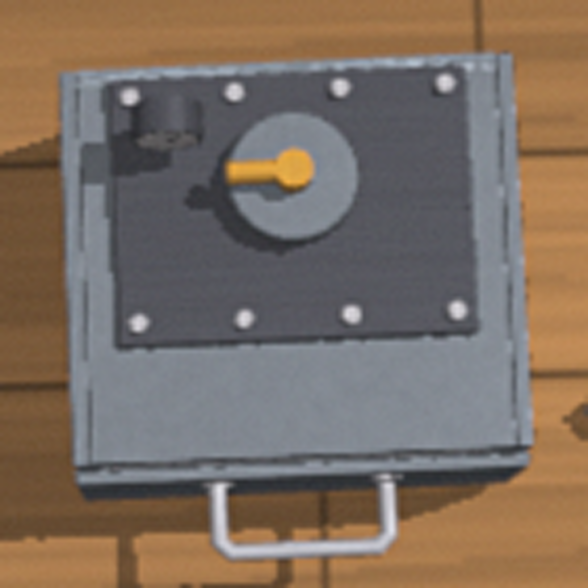

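```bash
python3 - <<'E'
from h import *
from station import optics
c=optics.calibration('top')
P=lambda x,y,z: at_z(c,280+(x+.5)/4.2-.5,60+(y+.5)/4.2-.5,z)
a=P(78,466,.144);b=P(528,445,.144);e=P(65,75,.144);g=P(512,55,.144)
for q,w in((a,b),(e,g)): v=w-q;print('y',np.hypot(*v[:2]),np.degrees(np.arctan2(v[0],-v[1])))
for q,w in((a,e),(b,g)): v=w-q;print('x',np.hypot(*v[:2]),np.degrees(np.arctan2(v[1],v[0])))
print(a,b,(a+b)/2)
# handle bar via depth
d=np.load('pics/top0.npy');pts=[]
for v in range(180,198):
  for u in range(325,385):
    p=at_d(c,u,v,d[v,u])
    if .095<p[2]<.12: pts.append(at_z(c,u,v,.108))
pts=np.array(pts);
bar=pts
for _ in range(5):
  k=np.polyfit(bar[:,1],bar[:,0],1); m=np.abs(pts[:,0]-np.polyval(k,pts[:,1]))<.0085
  if _==0: m=pts[:,0]<np.polyval(k,pts[:,1])+0.004
  bar=pts[m]
print('handle yaw',np.degrees(np.arctan(-k[0])),'y range',bar[:,1].min(),bar[:,1].max(),len(bar),np.polyval(k,(bar[:,1].min()+bar[:,1].max())/2))
p=P(303,550,.108);print('eye',p, P(228,556,.108),P(378,546,.108))
E
```

```text
y 0.3119951574582441 1.3723455736321317
y 0.3145816492684968 1.1661563796721348
x 0.27730360761320055 0.8820094767064929
x 0.27620587172137373 0.3438956194889417
[0.66111202 0.07023733 0.144     ] [ 0.6685842  -0.24166833  0.144     ] [ 0.66484811 -0.0857155   0.144     ]
handle yaw 1.407718606482362 y range -0.15217826884745256 -0.024247397724482415 175 0.6030798624244517
eye [ 0.60208193 -0.08587789  0.108     ] [ 0.59901505 -0.03274098  0.108     ] [ 0.60372846 -0.13895121  0.108     ]
```

```bash
cat > plan.py <<'E'
import sys,numpy as np
from h import *
from station import env
# usage: plan.py x y z yawdeg gap maxstep(mm) maxdeg
def Rd(yaw): # tool down, tool x at yaw
    c,s=np.cos(yaw),np.sin(yaw); return np.array([[c,s,0],[s,-c,0],[0,0,-1.]])
x,y,z,yd,gap,ms,md=map(float,sys.argv[1:8])
st=env.get_state();p=np.array(st['tcp_pos']);Q=R.from_rotvec(st['tool_rot'])
T=np.array([x,y,z]);Qt=R.from_matrix(Rd(np.radians(yd)))
w=(Q.inv()*Qt).as_rotvec()
n=int(max(1,np.ceil(np.linalg.norm(T-p)*1000/ms),np.ceil(np.degrees(np.linalg.norm(w))/md)))
print('t',st['time_s'],'pos',p.round(4),'yaw',np.degrees(np.arctan2(*Q.as_matrix()[[1,0],0])).round(2),'tilt',Q.as_matrix()[:,2].round(4),'F',np.round(st['wrist_force'],2),'M',np.round(st['torque'],3),'gap',round(st['finger_gap'],3),'j',np.round(st['joints'],3))
print('n',n)
print([[*(Q*R.from_rotvec(w*i/n)).inv().apply((T-p)/n).round(4).tolist(),*(w/n).round(3).tolist(),gap] for i in range(n)])
E
python3 plan.py 0.602 -0.086 0.2 1 0.045 48 8
```

```text
t 0.1 pos [0.2492 0.5176 0.1999] yaw 64.28 tilt [-9.0e-04 -1.4e-03 -1.0e+00] F [-0.07 -0.45  0.14] M [-0.033  0.035  0.014] gap 0.999 j [0.982 0.314 0.045 1.304 0.    1.431]
n 15
[[-0.026, 0.0387, 0.0, 0.0, 0.0, 0.074, 0.045], [-0.0231, 0.0405, 0.0, 0.0, 0.0, 0.074, 0.045], [-0.0201, 0.0421, 0.0, 0.0, 0.0, 0.074, 0.045], [-0.0169, 0.0434, 0.0, 0.0, 0.0, 0.074, 0.045], [-0.0137, 0.0445, 0.0, 0.0, 0.0, 0.074, 0.045], [-0.0104, 0.0454, 0.0, 0.0, 0.0, 0.074, 0.045], [-0.007, 0.0461, 0.0, 0.0, 0.0, 0.074, 0.045], [-0.0036, 0.0465, 0.0, 0.0, 0.0, 0.074, 0.045], [-0.0002, 0.0466, -0.0, 0.0, 0.0, 0.074, 0.045], [0.0032, 0.0465, -0.0, 0.0, 0.0, 0.074, 0.045], [0.0067, 0.0461, -0.0, 0.0, 0.0, 0.074, 0.045], [0.01, 0.0455, -0.0, 0.0, 0.0, 0.074, 0.045], [0.0134, 0.0447, -0.0, 0.0, 0.0, 0.074, 0.045], [0.0166, 0.0436, -0.0, 0.0, 0.0, 0.074, 0.045], [0.0198, 0.0422, -0.0, 0.0, 0.0, 0.074, 0.045]]
```

Call:
drive_tool --pt "-0.026 0.0387 0 0 0 0.074 0.045" --pt "-0.023 0.0405 0 0 0 0.074 0.045" --pt "-0.02 0.042 0 0 0 0.074 0.045" --pt "-0.017 0.0434 0 0 0 0.074 0.045" --pt "-0.0137 0.0445 0 0 0 0.074 0.045" --pt "-0.0104 0.0454 0 0 0 0.074 0.045" --pt "-0.007 0.046 0 0 0 0.074 0.045" --pt "-0.0036 0.0465 0 0 0 0.074 0.045" --pt "0 0.0466 0 0 0 0.074 0.045" --pt "0.003 0.0465 0 0 0 0.074 0.045" --pt "0.0067 0.046 0 0 0 0.074 0.045" --pt "0.01 0.0455 0 0 0 0.074 0.045"

```text
time_s: 1.3
tcp_pos: [0.5292, 0.0179, 0.1948]
tool_rot: [3.122, 0.331, -0.011]
wrist_force: [1.4, 0.5, 0.6]
finger_gap: 0.526
```

```bash
python3 plan.py 0.602 -0.086 0.2 1 0.045 48 8
```

```text
t 1.3 pos [0.5292 0.0179 0.1948] yaw 12.09 tilt [-0.0065 -0.0025 -1.    ] F [1.4  0.55 0.63] M [ 0.061 -0.086  0.025] gap 0.526 j [-0.116  0.233 -0.077  1.268 -0.003  1.244]
n 3
[[0.0165, 0.0389, -0.0018, 0.001, 0.002, 0.065, 0.045], [0.0189, 0.0378, -0.0018, 0.001, 0.002, 0.065, 0.045], [0.0213, 0.0365, -0.0017, 0.001, 0.002, 0.065, 0.045]]
```

Call:
drive_tool --pt "0.0165 0.039 -0.0018 0.001 0.002 0.065 0.045" --pt "0.019 0.038 -0.0018 0.001 0.002 0.065 0.045" --pt "0.021 0.0365 -0.0018 0.001 0.002 0.065 0.045" --pt "0 0 0 0 0 0 0.045"

```text
time_s: 1.7
tcp_pos: [0.6045, -0.0972, 0.197]
tool_rot: [-3.141, 0.002, 0.005]
wrist_force: [-0.4, 0.9, -0.5]
finger_gap: 0.528
```

```bash
python3 plan.py 0.602 -0.086 0.15 1 0.045 48 8; python3 - <<'E'
from h import *
from station import optics,env
c=optics.calibration('wrist');p,d=optics.capture('wrist');cv2.imwrite('pics/w1.png',p[:,:,::-1]);np.save('pics/w1.npy',d)
print(c, proj(c,[.602,-.086,.105]))
E
```

```text
t 1.7 pos [ 0.6045 -0.0972  0.197 ] yaw -0.07 tilt [-0.003  0.001 -1.   ] F [-0.43  0.9  -0.47] M [ 0.027  0.016 -0.012] gap 0.528 j [-0.29   0.391  0.149  1.332  0.     1.281]
n 2
[[-0.0012, -0.0056, 0.0235, -0.0, 0.002, -0.009, 0.045], [-0.0012, -0.0056, 0.0235, -0.0, 0.002, -0.009, 0.045]]
{'vfov': 64.21616232225176, 'cx': 318.46159750116493, 'cy': 200.17346640441988, 'origin': array([ 0.60593337, -0.0203305 ,  0.37020541]), 'orientation': array([ 2.84124289e+00,  5.45770832e-04, -3.94926341e-03])} [314.72808643 181.78789135]
```

View pics/w1.png

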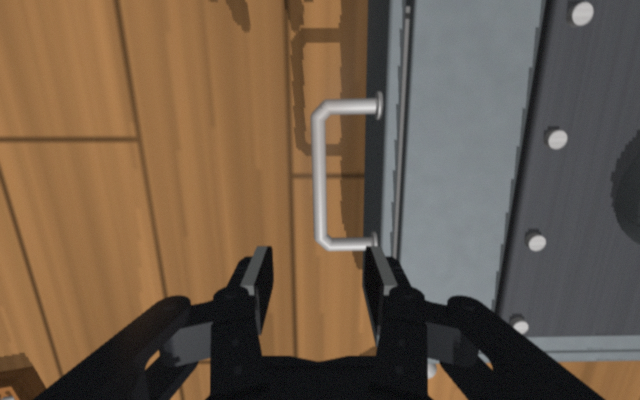

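```bash
python3 - <<'E'
from h import *
from station import optics
c=optics.calibration('wrist')
for u,v in [(319,112),(321,175),(323,238),(380,103),(374,243)]: print(u,v,at_z(c,u,v,.108 if u<350 else .105).round(4))
for u,v in [(408,20),(397,240)]: print(u,v,at_z(c,u,v,.144).round(4))
E
```

```text
319 112 [ 0.6038 -0.0261  0.108 ]
321 175 [ 0.6056 -0.0772  0.108 ]
323 238 [ 0.6076 -0.1347  0.108 ]
380 103 [ 0.6522 -0.0192  0.105 ]
374 243 [ 0.654  -0.1407  0.105 ]
408 20 [0.6599 0.0311 0.144 ]
397 240 [ 0.6643 -0.1201  0.144 ]
```

Call:
drive_tool --pt "0 -0.006 0.03 0 0.002 -0.01 0.045" --pt "0 -0.006 0.03 0 0.001 -0.01 0.045" --pt "0 0 0.025 0 0 0 0.045" --pt "0 0 0.015 0 0 0 0.045" --pt "0 0 0 0 0 0 0.045"

```text
time_s: 2.25
tcp_pos: [0.5986, -0.0777, 0.0932]
tool_rot: [-3.136, -0.044, 0.008]
wrist_force: [0.3, 0.4, -0.2]
finger_gap: 0.533
```

```bash
python3 plan.py 0.6035 -0.084 0.087 1.2 0.045 48 8
```

```text
t 2.25 pos [ 0.5986 -0.0777  0.0932] yaw 1.59 tilt [-0.0054  0.0049 -1.    ] F [ 0.33  0.41 -0.22] M [-0.02   0.031  0.027] gap 0.533 j [-0.264  0.423 -0.061  1.093  0.003  1.279]
n 1
[[0.0047, 0.0064, 0.0062, -0.005, 0.005, 0.007, 0.045]]
```

Call:
drive_tool --pt "0.0045 0.0064 0.006 -0.005 0.005 0 0.045" --pt "0 0 0 0 0 0 0.0" --pt "0 0 0 0 0 0 0.0" --pt "0 0 0 0 0 0 0.0" --pt "0 0 0 0 0 0 0.0" --pt "0 0 0 0 0 0 0.0" --squeeze 60

```text
time_s: 2.85
tcp_pos: [0.605, -0.0831, 0.091]
tool_rot: [3.14, 0.048, 0.008]
wrist_force: [-1.0, -1.0, -0.1]
finger_gap: -0.0
```

```bash
python3 plan.py 0.432 -0.0875 0.087 1.2 0.0 30 8
```

```text
t 2.85 pos [ 0.605  -0.0831  0.091 ] yaw 1.76 tilt [ 0.005  -0.0014 -1.    ] F [-0.97 -0.99 -0.12] M [-0.006  0.035 -0.066] gap -0.0 j [-0.268  0.428 -0.06   1.078 -0.     1.272]
n 6
[[-0.0288, -0.0002, 0.0005, 0.0, -0.001, 0.002, 0.0], [-0.0288, -0.0001, 0.0005, 0.0, -0.001, 0.002, 0.0], [-0.0288, -0.0001, 0.0006, 0.0, -0.001, 0.002, 0.0], [-0.0288, -0.0, 0.0006, 0.0, -0.001, 0.002, 0.0], [-0.0288, 0.0, 0.0006, 0.0, -0.001, 0.002, 0.0], [-0.0288, 0.0001, 0.0006, 0.0, -0.001, 0.002, 0.0]]
```

```bash
python3 - <<'E'
from h import *
from station import optics,env
c=optics.calibration('wrist');p,d=optics.capture('wrist');cv2.imwrite('pics/w2.png',p[:,:,::-1]);np.save('pics/w2.npy',d)
p,d=optics.capture('scene');cv2.imwrite('pics/s2.png',cv2.resize(p[120:280,250:450,::-1],None,fx=4,fy=3.7))
E
```

```text
(no output)
```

View pics/w2.png

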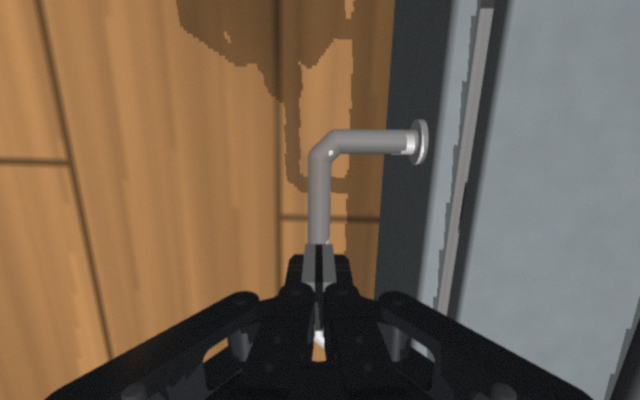

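View pics/s2.png

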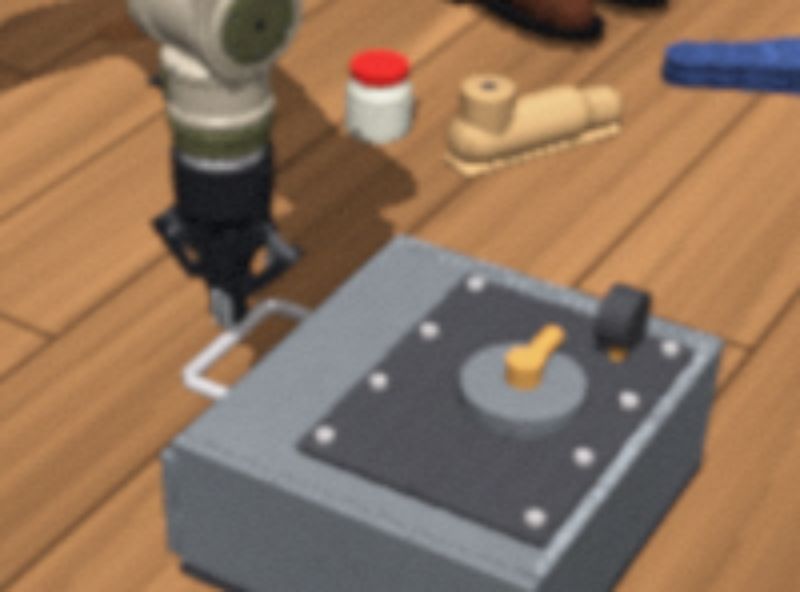

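```bash
python3 - <<'E'
from h import *
from station import optics,env
c=optics.calibration('wrist');d=np.load('pics/w2.npy');p=cv2.imread('pics/w2.png')
cv2.imwrite('pics/c2.png',cv2.resize(p[200:370,240:400],None,fx=4.5,fy=3.5,interpolation=cv2.INTER_CUBIC))
for u,v in [(318,180),(318,220),(318,238),(310,252),(328,252),(319,252),(308,265),(330,265),(318,270),(297,262),(343,262)]: print(u,v,at_d(c,u,v,d[v,u]).round(4),d[v,u])
print(proj(c,env.get_state()['tcp_pos']))
E
```

```text
318 180 [ 0.6043 -0.0431  0.1114] 0.15665877
318 220 [ 0.605  -0.0643  0.1107] 0.16359416
318 238 [ 0.6053 -0.0744  0.1107] 0.16667947
310 252 [ 0.6015 -0.0712  0.1333] 0.14404662
328 252 [ 0.6096 -0.0704  0.1345] 0.1428487
319 252 [ 0.6056 -0.0708  0.134 ] 0.14332747
308 265 [ 0.6009 -0.0708  0.146 ] 0.13180278
330 265 [ 0.61   -0.0705  0.1461] 0.13175602
318 270 [ 0.6051 -0.0715  0.1486] 0.12960058
297 262 [ 0.5959 -0.0749  0.1361] 0.14245573
343 262 [ 0.6164 -0.0742  0.1363] 0.14231409
[316.72695636 237.73103874]
```

View pics/c2.png

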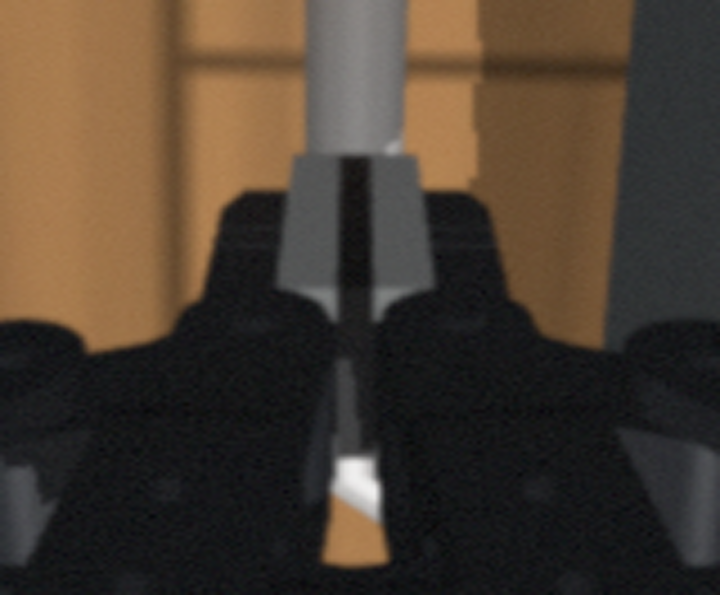

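```bash
python3 - <<'E'
from h import *
from station import optics,env
c=optics.calibration('scene')
s=env.get_state();print(s['time_s'],s['tcp_pos'],s['finger_gap'])
for z in (.091,.105,.111,.126): print(z,proj(c,[.605,-.083,z]))
p,d=optics.capture('scene');cv2.imwrite('pics/s3.png',cv2.resize(p[170:230,280:350,::-1],None,fx=10,fy=10,interpolation=cv2.INTER_CUBIC))
for v in range(185,212): print(v,[at_d(c,u,v,d[v,u]).round(3).tolist() for u in (306,308,310)])
E
```

```text
2.95 [ 0.6049103  -0.08310397  0.09082535] 0.004370155382914473
0.091 [307.69406486 214.29897823]
0.105 [307.56828251 210.85232775]
0.111 [307.5139152  209.36257099]
0.126 [307.37676969 205.6045508 ]
185 [[0.617, -0.102, 0.221], [0.621, -0.097, 0.22], [0.626, -0.095, 0.22]]
186 [[0.618, -0.103, 0.218], [0.62, -0.096, 0.215], [0.627, -0.096, 0.217]]
187 [[0.62, -0.106, 0.217], [0.621, -0.097, 0.212], [0.625, -0.094, 0.212]]
188 [[0.617, -0.103, 0.211], [0.621, -0.098, 0.21], [0.626, -0.095, 0.209]]
189 [[0.618, -0.104, 0.208], [0.623, -0.101, 0.208], [0.626, -0.095, 0.205]]
190 [[0.615, -0.101, 0.201], [0.62, -0.097, 0.201], [0.624, -0.093, 0.2]]
191 [[0.616, -0.103, 0.199], [0.624, -0.103, 0.202], [0.618, -0.085, 0.189]]
192 [[0.616, -0.103, 0.195], [0.62, -0.098, 0.194], [0.618, -0.085, 0.185]]
193 [[0.616, -0.102, 0.192], [0.621, -0.1, 0.192], [0.617, -0.083, 0.18]]
194 [[0.618, -0.105, 0.19], [0.622, -0.1, 0.188], [0.613, -0.078, 0.171]]
195 [[0.611, -0.096, 0.178], [0.619, -0.097, 0.182], [0.616, -0.083, 0.172]]
196 [[0.614, -0.1, 0.178], [0.617, -0.094, 0.175], [0.622, -0.09, 0.
[... 451 characters left out ...]
0.086, 0.148]]
203 [[0.612, -0.098, 0.149], [0.616, -0.094, 0.148], [0.615, -0.082, 0.14]]
204 [[0.61, -0.096, 0.143], [0.614, -0.092, 0.142], [0.617, -0.085, 0.139]]
205 [[0.609, -0.095, 0.138], [0.614, -0.091, 0.138], [0.616, -0.085, 0.134]]
206 [[0.609, -0.096, 0.135], [0.611, -0.087, 0.13], [0.616, -0.085, 0.131]]
207 [[0.61, -0.097, 0.132], [0.616, -0.094, 0.133], [0.601, -0.065, 0.107]]
208 [[0.607, -0.093, 0.124], [0.61, -0.087, 0.122], [0.604, -0.068, 0.106]]
209 [[0.606, -0.092, 0.119], [0.603, -0.077, 0.108], [0.607, -0.072, 0.106]]
210 [[0.603, -0.089, 0.112], [0.604, -0.08, 0.106], [0.609, -0.075, 0.105]]
211 [[0.605, -0.091, 0.11], [0.608, -0.085, 0.108], [0.533, 0.028, -0.002]]
```

View pics/s3.png

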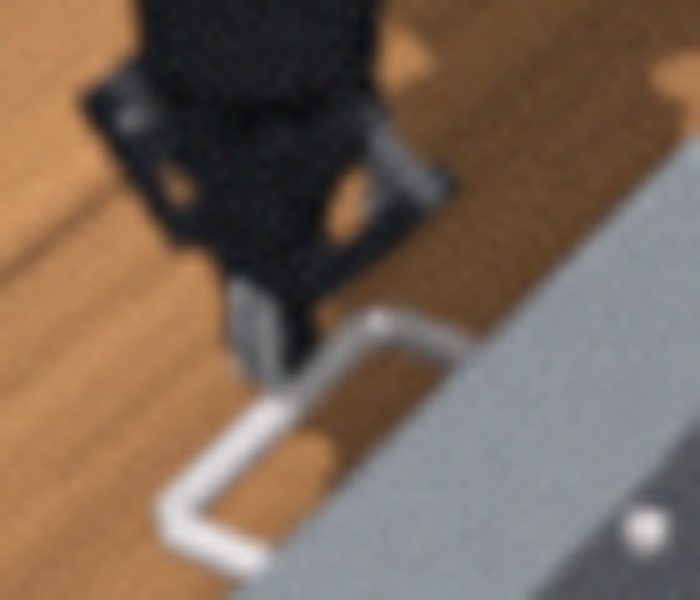

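```bash
python3 - <<'E'
from h import *
from station import optics,env
c=optics.calibration('wrist');d=np.load('pics/w2.npy')
for v in range(240,268,2):
  q=[at_d(c,u,v,d[v,u]) for u in (308,310,312,326,328,330)]
  print(v,np.median(q,axis=0).round(4))
E
```

```text
240 [ 0.6058 -0.0766  0.108 ]
242 [ 0.6058 -0.0777  0.1081]
244 [ 0.6055 -0.0712  0.1244]
246 [ 0.6055 -0.0708  0.1276]
248 [ 0.6055 -0.0709  0.1295]
250 [ 0.6054 -0.0709  0.1315]
252 [ 0.6054 -0.0709  0.1336]
254 [ 0.6055 -0.0709  0.1355]
256 [ 0.6054 -0.0707  0.1377]
258 [ 0.6054 -0.071   0.1392]
260 [ 0.6054 -0.0708  0.1415]
262 [ 0.6054 -0.0708  0.1429]
264 [ 0.6054 -0.0707  0.1451]
266 [ 0.6054 -0.0707  0.1467]
```

```bash
python3 - <<'E'
from h import *
from station import optics,env
c=optics.calibration('wrist');print(c['origin'],env.get_state()['tcp_pos'])
c1=dict(c);c1['origin']=np.array([ 0.60593337, -0.0203305 ,  0.37020541]);c1['orientation']=np.array([ 2.84124289e+00,  5.45770832e-04, -3.94926341e-03])
d=np.load('pics/w1.npy')
for v in range(240,300,4): print(v,[at_d(c1,u,v,d[v,u]).round(3).tolist() for u in (266,269,368,371)])
# press depth: bench & bar
for u,v in [(150,100),(318,150),(500,100)]: print(at_d(c1,u,v,d[v,u]))
E
```

```text
[ 0.60251969 -0.00581037  0.26369053] [ 0.60475704 -0.08305317  0.09065963]
240 [[0.538, -0.188, -0.0], [0.542, -0.188, 0.001], [0.65, -0.139, 0.107], [0.652, -0.139, 0.108]]
244 [[0.538, -0.193, 0.0], [0.542, -0.193, 0.001], [0.649, -0.142, 0.11], [0.652, -0.141, 0.112]]
248 [[0.581, -0.085, 0.236], [0.583, -0.085, 0.235], [0.629, -0.085, 0.235], [0.63, -0.085, 0.236]]
252 [[0.582, -0.085, 0.239], [0.583, -0.086, 0.239], [0.628, -0.086, 0.238], [0.629, -0.085, 0.24]]
256 [[0.583, -0.085, 0.245], [0.583, -0.087, 0.24], [0.628, -0.088, 0.239], [0.629, -0.085, 0.243]]
260 [[0.583, -0.085, 0.248], [0.583, -0.09, 0.239], [0.628, -0.089, 0.24], [0.628, -0.086, 0.246]]
264 [[0.583, -0.087, 0.248], [0.583, -0.091, 0.24], [0.628, -0.091, 0.24], [0.628, -0.087, 0.248]]
268 [[0.583, -0.089, 0.248], [0.583, -0.093, 0.241], [0.628, -0.093, 0.241], [0.628, -0.089, 0.248]]
272 [[0.583, -0.091, 0.248], [0.583, -0.094, 0.242], [0.628, -0.094, 0.242], [0.628, -0.09, 0.249]]
276 [[0.583, -0.092, 0.249], [0.583, -0.096, 0.242], [0.628, -0.096, 0.242], [0.628, -0.092, 0.249]]
280 [[0.583, -0.094, 0.25], [0.583, -0.098, 0.243], [0.628, -0.098, 0.242], [0.628, -0.093, 0.25]]
284 [[0.583, -0.095, 0.251], [0.583, -0.1, 0.242], [0.628, -0.099, 0.243], [0.628, -0.095, 0.25]]
288 [[0.583, -0.096, 0.251], [0.583, -0.101, 0.244], [0.628, -0.101, 0.244], [0.628, -0.097, 0.251]]
292 [[0.583, -0.098, 0.252], [0.583, -0.103, 0.244], [0.628, -0.103, 0.245], [0.628, -0.098, 0.252]]
296 [[0.583, -0.1, 0.252], [0.583, -0.105, 0.244], [0.628, -0.105, 0.245], [0.628, -0.1, 0.251]]
[ 0.41832116 -0.01878101  0.00068361]
[ 0.6048416  -0.05785274  0.11182265]
[ 0.7283081  -0.01939107  0.14349493]
```

The wrist and scene depths both put the real pad tips about 33 mm above the reported TCP. The fingers therefore shut above the bar at (319,245) without touching it. From here on I'll use pad tip z = reported z + 33 mm. I'll reopen and go lower.

Call:
drive_tool --pt "0 0 0 0 0 0 0.045" --pt "0 0 0 0 0 0 0.045" --pt "0 0 0 0 0 0 0.045" --pt "0 0 0.015 0 -0.004 0.006 0.045" --pt "0 0 0.012 0 0 0 0.045" --pt "0 0 0.005 0 0 0 0.045" --pt "0 0 0 0 0 0 0.045"

```text
time_s: 3.7
tcp_pos: [0.604, -0.0829, 0.0547]
tool_rot: [3.141, 0.038, -0.003]
wrist_force: [-1.0, -0.2, -0.1]
finger_gap: 0.527
```

```bash
python3 plan.py 0.6045 -0.083 0.057 1.2 0.045 48 8;  python3 - <<'E'
from h import *
from station import optics,env
p,d=optics.capture('wrist');cv2.imwrite('pics/w3.png',p[:,:,::-1])
E
```

```text
t 3.7 pos [ 0.604  -0.0829  0.0547] yaw 1.37 tilt [-1.8e-03 -9.0e-04 -1.0e+00] F [-1.01 -0.2  -0.1 ] M [-0.028  0.051 -0.024] gap 0.527 j [-2.670e-01  4.580e-01 -1.060e-01  1.008e+00 -1.000e-03  1.279e+00]
n 1
[[0.0005, 0.0001, -0.0023, 0.001, 0.002, 0.003, 0.045]]
```

View pics/w3.png

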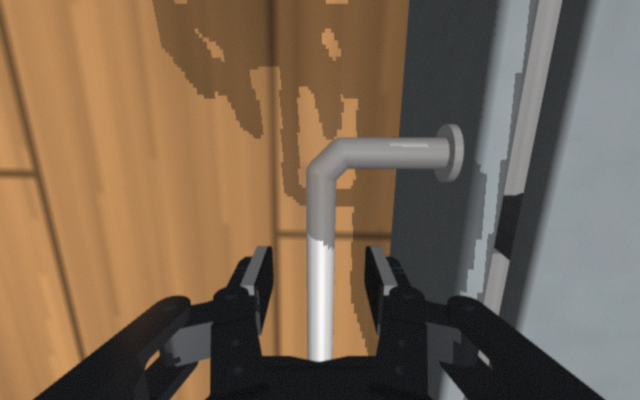

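The bar at u≈320 lies centred between the pads. Closing now.

Call:
drive_tool --pt "0 0 0 0 0 0 0.0" --pt "0 0 0 0 0 0 0.0" --pt "0 0 0 0 0 0 0.0" --pt "0 0 0 0 0 0 0.0" --pt "0 0 0 0 0 0 0.0" --squeeze 60

```text
time_s: 4.25
tcp_pos: [0.6046, -0.083, 0.0553]
tool_rot: [3.14, 0.038, -0.001]
wrist_force: [1.7, 0.0, -1.9]
finger_gap: 0.122
```

```bash
python3 plan.py 0.434 -0.0865 0.0545 1.2 0.0 25 8
```

```text
t 4.25 pos [ 0.6046 -0.083   0.0553] yaw 1.38 tilt [-8.e-04 -1.e-03 -1.e+00] F [ 1.75  0.04 -1.92] M [ 0.007 -0.111 -0.015] gap 0.122 j [-2.670e-01  4.580e-01 -1.050e-01  1.008e+00 -1.000e-03  1.280e+00]
n 7
[[-0.0244, -0.0001, 0.0001, 0.0, 0.0, 0.0, 0.0], [-0.0244, -0.0001, 0.0001, 0.0, 0.0, 0.0, 0.0], [-0.0244, -0.0001, 0.0001, 0.0, 0.0, 0.0, 0.0], [-0.0244, -0.0001, 0.0001, 0.0, 0.0, 0.0, 0.0], [-0.0244, -0.0, 0.0001, 0.0, 0.0, 0.0, 0.0], [-0.0244, -0.0, 0.0001, 0.0, 0.0, 0.0, 0.0], [-0.0244, -0.0, 0.0001, 0.0, 0.0, 0.0, 0.0]]
```

Call:
drive_tool --pt "-0.006 0 0 0 0 0 0.0" --pt "-0.01 0 0 0 0 0 0.0" --pt "-0.015 0 0 0 0 0 0.0" --pt "-0.015 0 0 0 0 0 0.0" --pt "-0.015 0 0 0 0 0 0.0" --pt "-0.015 0 0 0 0 0 0.0" --pt "-0.015 0 0 0 0 0 0.0" --pt "-0.015 0 0 0 0 0 0.0" --pt "-0.015 0 0 0 0 0 0.0" --pt "-0.01 0 0 0 0 0 0.0" --pt "-0.01 0 0 0 0 0 0.0"

```text
time_s: 5.35
tcp_pos: [0.4875, -0.0852, 0.0554]
tool_rot: [-3.136, -0.046, -0.081]
wrist_force: [8.7, 1.6, -4.0]
finger_gap: 0.115
```

```bash
python3 plan.py 0.434 -0.0865 0.0545 1.2 0.0 10 8
```

```text
t 5.35 pos [ 0.4875 -0.0852  0.0554] yaw 1.68 tilt [ 0.0518  0.0048 -0.9986] F [ 8.71  1.58 -4.  ] M [ 0.315 -0.938 -0.164] gap 0.115 j [-0.35   0.216 -0.462  0.846  0.022  1.191]
n 6
[[-0.0089, -0.0, -0.0003, -0.001, -0.009, 0.001, 0.0], [-0.0089, -0.0, -0.0002, -0.001, -0.009, 0.001, 0.0], [-0.0089, -0.0, -0.0002, -0.001, -0.009, 0.001, 0.0], [-0.0089, -0.0, -0.0001, -0.001, -0.009, 0.001, 0.0], [-0.0089, 0.0, -0.0, -0.001, -0.009, 0.001, 0.0], [-0.0089, 0.0, 0.0001, -0.001, -0.009, 0.001, 0.0]]
```

Call:
drive_tool --pt "-0.01 0 0 -0.001 -0.012 0 0.0" --pt "-0.01 0 0 -0.001 -0.012 0 0.0" --pt "-0.01 0 0 -0.001 -0.012 0 0.0" --pt "-0.01 0 0 -0.001 -0.012 0 0.0" --pt "-0.008 0 0 -0.001 -0.01 0 0.0"

```text
time_s: 5.85
tcp_pos: [0.446, -0.0862, 0.0553]
tool_rot: [-3.141, -0.047, -0.015]
wrist_force: [6.5, 1.5, -8.4]
finger_gap: 0.112
```

```bash
python3 plan.py 0.434 -0.0865 0.0545 1.2 0.0 10 8
```

```text
t 5.85 pos [ 0.446  -0.0862  0.0553] yaw 1.72 tilt [ 9.8e-03  4.0e-04 -1.0e+00] F [ 6.53  1.52 -8.39] M [ 0.167 -1.18  -0.162] gap 0.112 j [-0.371  0.177 -0.512  0.874  0.004  1.17 ]
n 2
[[-0.006, -0.0, 0.0003, -0.0, -0.005, 0.005, 0.0], [-0.006, 0.0, 0.0004, -0.0, -0.005, 0.005, 0.0]]
```

Call:
drive_tool --pt "-0.005 0 0 0 -0.003 0 0.0" --pt "-0.005 0 0 0 -0.003 0 0.0"

```text
time_s: 6.05
tcp_pos: [0.4382, -0.0863, 0.0553]
tool_rot: [-3.14, -0.047, -0.014]
wrist_force: [6.8, 1.7, -7.4]
finger_gap: 0.122
```

Call:
drive_tool --pt "-0.004 0 0 0 0 0 0.0" --pt "-0.003 0 0 0 0 0 0.0"

```text
time_s: 6.25
tcp_pos: [0.4355, -0.0863, 0.0553]
tool_rot: [-3.138, -0.048, -0.028]
wrist_force: [16.6, 3.1, -18.5]
finger_gap: 0.116
```

Call:
drive_tool --pt "-0.003 0 0 0 0 0 0.0" --pt "-0.003 0 0 0 0 0 0.0"

```text
time_s: 6.45
tcp_pos: [0.4362, -0.0862, 0.0554]
tool_rot: [-3.136, -0.049, -0.049]
wrist_force: [12.9, 1.9, -14.2]
finger_gap: 0.116
```

Call:
drive_tool --pt "0 0 0 0 0 0 0.045" --pt "0 0 0 0 0 0 0.045" --pt "0 0 0 0 0 0 0.045" --pt "0 0 -0.03 0 -0.01 0 0.045" --pt "0 0 -0.04 0 -0.01 0 0.045" --pt "0 0 -0.04 0 0 0 0.045" --pt "0 0 -0.04 0 0 0 0.07"

```text
time_s: 7.15
tcp_pos: [0.4265, -0.0853, 0.2053]
tool_rot: [-3.133, -0.048, 0.008]
wrist_force: [1.1, 0.5, -0.4]
finger_gap: 0.68
```

```bash
python3 - <<'E'
from h import *
from station import optics,env
c=optics.calibration('wrist');print(c);p,d=optics.capture('wrist');cv2.imwrite('pics/w4.png',p[:,:,::-1]);np.save('pics/w4.npy',d)
p,d=optics.capture('top');cv2.imwrite('pics/t4.png',cv2.resize(p[60:260,270:430,::-1],None,fx=4,fy=3,interpolation=cv2.INTER_CUBIC));np.save('pics/t4.npy',d);cv2.imwrite('pics/t4f.png',p[:,:,::-1])
E
python3 plan.py 0.572 -0.084 0.16 1.2 0.07 48 8
```

```text
{'vfov': 64.21616232225176, 'cx': 318.46159750116493, 'cy': 200.17346640441988, 'origin': array([ 0.42590336, -0.00976498,  0.37906883]), 'orientation': array([2.84869549e+00, 4.66208914e-02, 6.48664300e-05])}
t 7.25 pos [ 0.4302 -0.0868  0.2094] yaw 1.77 tilt [ 0.0045  0.0047 -1.    ] F [ 0.69 -0.97 -0.08] M [-0.047 -0.099  0.055] gap 0.822 j [-0.387  0.044 -0.263  1.262  0.006  1.153]
n 4
[[0.0354, 0.0005, 0.0125, -0.001, -0.001, 0.002, 0.07], [0.0354, 0.0004, 0.0125, -0.001, -0.001, 0.002, 0.07], [0.0354, 0.0003, 0.0124, -0.001, -0.001, 0.002, 0.07], [0.0355, 0.0002, 0.0124, -0.001, -0.001, 0.002, 0.07]]
```

View pics/w4.png

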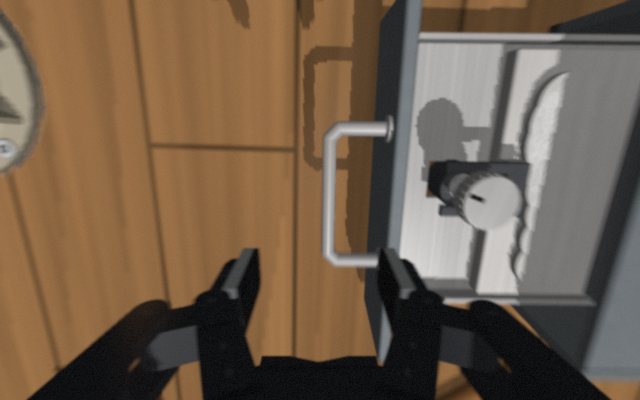

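View pics/t4.png

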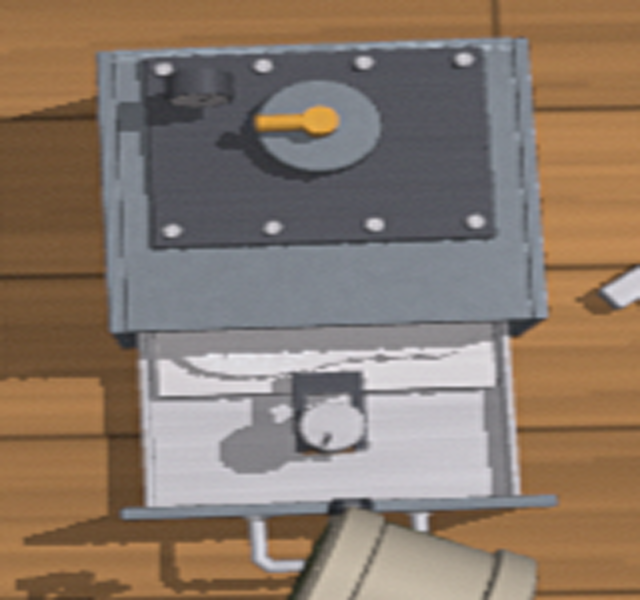

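The tray is out. The knob is at about (490,202) in the wrist view, with the notch at (478,198), and upright. In the top view the knob is at about crop (333,425), near the expected place. I'll measure it.

```bash
python3 - <<'E'
from h import *
from station import optics,env
c={'vfov': 64.21616232225176, 'cx': 318.46159750116493, 'cy': 200.17346640441988, 'origin': np.array([ 0.42590336, -0.00976498,  0.37906883]), 'orientation': np.array([2.84869549e+00, 4.66208914e-02, 6.48664300e-05])}
d=np.load('pics/w4.npy')
q=np.array([at_d(c,u,v,d[v,u]) for v in range(192,214,2) for u in range(480,505,3)]);print('top z',np.median(q[:,2]),q[:,2].std())
p=cv2.imread('pics/w4.png');cv2.imwrite('pics/c4.png',cv2.resize(p[140:240,420:540],None,fx=6,fy=6,interpolation=cv2.INTER_CUBIC))
pts=[]
for v in range(150,250):
  for u in range(430,560):
    w=at_d(c,u,v,d[v,u])
    if .113<w[2]<.135 and .53<w[0]<.61: pts.append(w)
pts=np.array(pts);print(len(pts),pts.mean(0),pts.min(0),pts.max(0))
z=np.median(pts[:,2]);top=pts[abs(pts[:,2]-z)<.004];print(z,cv2.minEnclosingCircle(top[:,:2].astype(np.float32)))
c=optics.calibration('top');d=np.load('pics/t4.npy');pts=[]
for v in range(180,220):
  for u in range(330,375):
    w=at_d(c,u,v,d[v,u])
    if .105<w[2]<.135 and .53<w[0]<.61: pts.append(at_z(c,u,v,.12))
pts=np.array(pts);print(len(pts),pts.mean(0),cv2.minEnclosingCircle(pts[:,:2].astype(np.float32)))
E
```

```text
top z 0.12132994129872388 0.036272448032146236
2611 [ 0.5694802  -0.08325664  0.12070874] [ 0.54697129 -0.10897443  0.11303874] [ 0.59522692 -0.06016305  0.12355768]
0.12109518047341783 ((0.5714754462242126, -0.08479795604944229), 0.02482212893664837)
211 [ 0.56840678 -0.08726163  0.12      ] ((0.5687521696090698, -0.08773131668567657), 0.024417158216238022)
```

View pics/c4.png

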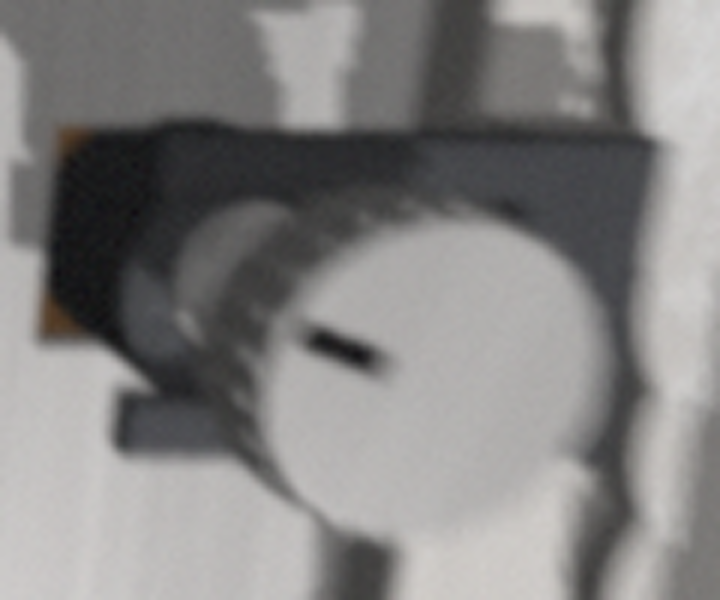

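```bash
python3 plan.py 0.570 -0.086 0.165 -95 0.07 48 8.2
```

```text
t 7.25 pos [ 0.4302 -0.0868  0.2094] yaw 1.77 tilt [ 0.0045  0.0047 -1.    ] F [ 0.69 -0.97 -0.08] M [-0.047 -0.099  0.055] gap 0.822 j [-0.387  0.044 -0.263  1.262  0.006  1.153]
n 12
[[0.0116, 0.0003, 0.0038, -0.001, 0.0, 0.141, 0.07], [0.0116, -0.0013, 0.0038, -0.001, 0.0, 0.141, 0.07], [0.0113, -0.0029, 0.0037, -0.001, 0.0, 0.141, 0.07], [0.0107, -0.0045, 0.0037, -0.001, 0.0, 0.141, 0.07], [0.01, -0.006, 0.0037, -0.001, 0.0, 0.141, 0.07], [0.0091, -0.0073, 0.0037, -0.001, 0.0, 0.141, 0.07], [0.008, -0.0085, 0.0037, -0.001, 0.0, 0.141, 0.07], [0.0067, -0.0095, 0.0037, -0.001, 0.0, 0.141, 0.07], [0.0053, -0.0104, 0.0037, -0.001, 0.0, 0.141, 0.07], [0.0038, -0.011, 0.0037, -0.001, 0.0, 0.141, 0.07], [0.0022, -0.0114, 0.0037, -0.001, 0.0, 0.141, 0.07], [0.0006, -0.0116, 0.0037, -0.001, 0.0, 0.141, 0.07]]
```

Call:
drive_tool --pt "0.0116 0 0.0038 0 0 0.141 0.07" --pt "0.0116 -0.0013 0.0038 0 0 0.141 0.07" --pt "0.0113 -0.003 0.0037 0 0 0.141 0.07" --pt "0.0107 -0.0045 0.0037 0 0 0.141 0.07" --pt "0.01 -0.006 0.0037 0 0 0.141 0.07" --pt "0.009 -0.0073 0.0037 0 0 0.141 0.07" --pt "0.008 -0.0085 0.0037 0 0 0.141 0.07" --pt "0.0067 -0.0095 0.0037 0 0 0.141 0.07" --pt "0.0053 -0.0104 0.0037 0 0 0.141 0.07" --pt "0.0038 -0.011 0.0037 0 0 0.141 0.07" --pt "0.0022 -0.0114 0.0037 0 0 0.141 0.07" --pt "0.0006 -0.0116 0.0037 0 0 0.141 0.07"

```text
time_s: 8.45
tcp_pos: [0.5681, -0.0906, 0.1612]
tool_rot: [2.035, -2.393, -0.006]
wrist_force: [0.3, 0.2, -0.2]
finger_gap: 0.822
```

```bash
python3 plan.py 0.570 -0.086 0.13 -95 0.07 48 8.2
```

```text
t 8.45 pos [ 0.5681 -0.0906  0.1612] yaw -99.25 tilt [-0.0032  0.0023 -1.    ] F [ 0.32  0.25 -0.23] M [-0.033  0.004 -0.022] gap 0.822 j [-2.980e-01  3.310e-01 -2.700e-02  1.217e+00  1.000e-03  3.005e+00]
n 1
[[-0.0048, -0.0013, 0.0312, 0.004, 0.002, -0.074, 0.07]]
```

Call:
drive_tool --pt "-0.0048 0.0012 0.015 0.003 0.002 0 0.07" --pt "0 0 0 0 0 0 0.07"

```text
time_s: 8.65
tcp_pos: [0.5676, -0.0858, 0.1439]
tool_rot: [2.029, -2.395, -0.003]
wrist_force: [-0.9, 0.6, -1.2]
finger_gap: 0.82
```

```bash
cat > knob.py <<'E'
import sys
from h import *
from station import optics,env
s=env.get_state();c=optics.calibration('wrist');p,d=optics.capture('wrist');n=sys.argv[1]
z0=float(sys.argv[2]) if len(sys.argv)>2 else .112
cv2.imwrite(f'pics/{n}.png',p[:,:,::-1]);np.savez(f'pics/{n}.npz',d=d,o=c['origin'],r=c['orientation'])
uc,vc=proj(c,[.570,-.086,.12]);pts=[];g=[]
for v in range(max(0,int(vc)-90),min(400,int(vc)+90)):
  for u in range(max(0,int(uc)-90),min(640,int(uc)+90)):
    w=at_d(c,u,v,d[v,u])
    if np.hypot(w[0]-.57,w[1]+.086)<.034 and z0-.012<w[2]<z0+.03: pts.append(w);g.append(p[v,u].mean())
pts=np.array(pts);g=np.array(g);zt=np.median(pts[pts[:,2]>z0][:,2]) if (pts[:,2]>z0).any() else np.nan
top=abs(pts[:,2]-zt)<.004
(cx,cy),r=cv2.minEnclosingCircle(pts[top][:,:2].astype(np.float32))
print('t',s['time_s'],'tcp',np.round(s['tcp_pos'],4),'knobtop z',zt.round(4),'circle',round(cx,4),round(cy,4),round(r,4),'n',top.sum(),'mean',pts[top].mean(0).round(4),'bbox',pts[top].min(0).round(4),pts[top].max(0).round(4))
rr=np.hypot(pts[:,0]-cx,pts[:,1]-cy)
k=top&(g<110)&(rr<.021)
if k.any():
  m=np.median(pts[k],axis=0);print('dark',k.sum(),'notch ang',np.degrees(np.arctan2(m[1]-cy,m[0]-cx)).round(1),'r',np.hypot(m[0]-cx,m[1]-cy).round(4))
E
python3 knob.py w5; python3 plan.py 0.570 -0.086 0.06 -99 0.07 48 8.2
```

```text
t 8.65 tcp [ 0.5676 -0.0858  0.1439] knobtop z 0.1211 circle 0.5716 -0.0848 0.0248 n 3915 mean [ 0.573  -0.0851  0.121 ] bbox [ 0.5478 -0.1095  0.1171] [ 0.596  -0.0601  0.1233]
dark 198 notch ang 163.3 r 0.0162
t 8.7 pos [ 0.5684 -0.0864  0.1451] yaw -99.45 tilt [-1.2e-03 -8.0e-04 -1.0e+00] F [0.49 0.31 0.48] M [ 0.008 -0.001 -0.015] gap 0.818 j [-2.900e-01  3.350e-01 -6.000e-02  1.176e+00 -1.000e-03  3.017e+00]
n 2
[[-0.0003, -0.0008, 0.0425, 0.001, -0.0, -0.004, 0.07], [-0.0003, -0.0008, 0.0425, 0.001, -0.0, -0.004, 0.07]]
```

View pics/w5.png

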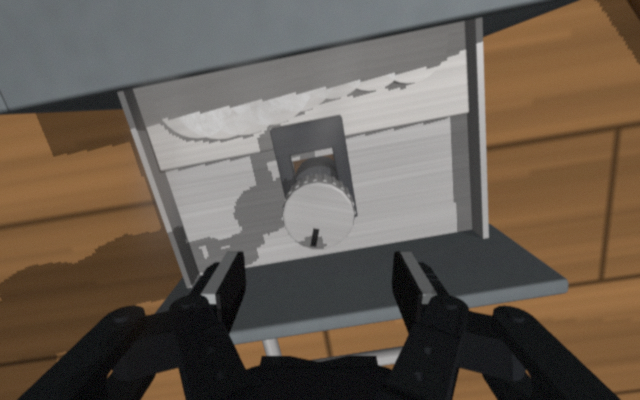

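Knob centre is at about (0.571,-0.0855), top z 0.121 and notch at 163°. The pads straddle it at (240,260) and (395,260). Descending.

Call:
drive_tool --pt "-0.0008 0.0026 0.03 0 0 0 0.07" --pt "0 0 0.03 0 0 0 0.07" --pt "0 0 0.02 0 0 0 0.07" --pt "0 0 0 0 0 0 0.07"

```text
time_s: 9.1
tcp_pos: [0.5671, -0.0868, 0.0665]
tool_rot: [-2.032, 2.395, -0.007]
wrist_force: [-0.5, 1.6, -1.0]
finger_gap: 0.815
```

```bash
python3 plan.py 0.571 -0.0857 0.053 -99 0.07 48 8.2; python3 knob.py w6
```

```text
t 9.1 pos [ 0.5671 -0.0868  0.0665] yaw -99.39 tilt [ 0.0034 -0.0033 -1.    ] F [-0.51  1.63 -0.99] M [-0.016  0.039 -0.001] gap 0.815 j [-2.900e-01  3.810e-01 -1.960e-01  9.900e-01 -2.000e-03  3.015e+00]
n 1
[[-0.0017, -0.0036, 0.0136, -0.004, -0.003, -0.007, 0.07]]
t 9.1 tcp [ 0.5671 -0.0868  0.0665] knobtop z 0.121 circle 0.572 -0.0847 0.0249 n 8935 mean [ 0.5739 -0.0852  0.121 ] bbox [ 0.5475 -0.1092  0.117 ] [ 0.5962 -0.0601  0.1233]
dark 2182 notch ang 177.5 r 0.0095
```

View pics/w6.png

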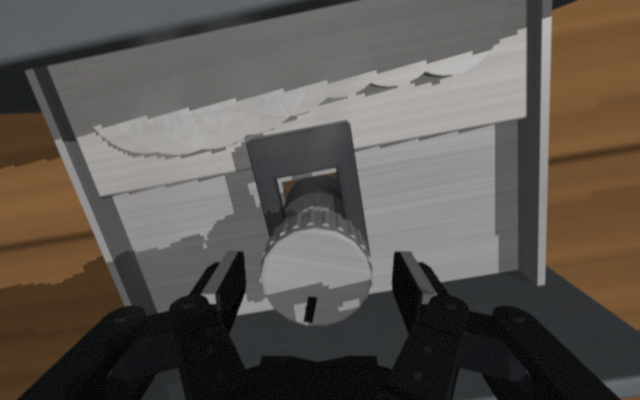

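Call:
drive_tool --pt "-0.0015 -0.004 0.0135 -0.004 -0.003 0 0.065" --pt "0 0 0 0 0 0 0.065" --pt "0 0 0 0 0 0 0.065"

```text
time_s: 9.45
tcp_pos: [0.5753, -0.0874, 0.0575]
tool_rot: [-2.029, 2.393, -0.01]
wrist_force: [-0.6, -0.2, 0.5]
finger_gap: 0.765
```

```bash
python3 plan.py 0.571 -0.0857 0.053 -99 0.065 48 8.2; python3 knob.py w7; python3 - <<'E'
from h import *
from station import optics,env
c=optics.calibration('wrist');z=np.load('pics/w7.npz');d=z['d']
from scipy.spatial.transform import Rotation as R
s=env.get_state();Q=R.from_rotvec(s['tool_rot'])
for v in range(250,300,6):
  print(v,[ (u,*Q.inv().apply(at_d(c,u,v,d[v,u])-s['tcp_pos']).round(4).tolist()) for u in (228,234,240,400,406,412)])
E
```

```text
t 9.45 pos [ 0.5753 -0.0874  0.0575] yaw -99.4 tilt [ 0.0073 -0.0018 -1.    ] F [-0.6  -0.21  0.52] M [ 0.005  0.014 -0.041] gap 0.765 j [-0.289  0.4   -0.191  0.972  0.     3.017]
n 1
[[-0.0009, 0.0046, 0.0045, -0.007, -0.001, -0.007, 0.065]]
t 9.45 tcp [ 0.5753 -0.0874  0.0575] knobtop z 0.121 circle 0.5735 -0.0856 0.0339 n 10006 mean [ 0.574  -0.0855  0.1209] bbox [ 0.5476 -0.1192  0.117 ] [ 0.5964 -0.052   0.125 ]
dark 4366 notch ang -175.0 r 0.0051
250 [(228, -0.0645, 0.023, 0.0294), (234, -0.04, -0.0113, -0.0406), (240, -0.0372, -0.0114, -0.0407), (400, 0.0363, -0.0109, -0.0394), (406, 0.0598, 0.0227, 0.0291), (412, 0.0639, 0.0226, 0.0288)]
256 [(228, -0.0645, 0.0269, 0.028), (234, -0.0386, -0.0112, -0.0463), (240, -0.0358, -0.0115, -0.0468), (400, 0.0344, -0.0117, -0.047), (406, 0.037, -0.0117, -0.047), (412, 0.0644, 0.0273, 0.029)]
262 [(228, -0.0398, -0.0111, -0.0515), (234, -0.0368, -0.0119, -0.0529), (240, -0.0346, -0.0113, -0.0519), (400, 0.0333, -0.0112, -0.0516), (406, 0.0356, -0.0116, -0.0523), (412, 0.0408, -0.0073, -0.0443)]
268 [(228, -0.0383, -0.0113, -0.057), (234
[... 482 characters left out ...]
31, -0.0088, -0.0619), (406, 0.032, -0.0115, -0.0663), (412, 0.0343, -0.0113, -0.0661)]
286 [(228, -0.0347, -0.0113, -0.0703), (234, -0.0337, -0.0087, -0.0662), (240, -0.0338, -0.0032, -0.0575), (400, 0.0313, -0.0059, -0.0616), (406, 0.0311, -0.0111, -0.0699), (412, 0.0331, -0.0114, -0.0703)]
292 [(228, -0.0341, -0.0103, -0.0726), (234, -0.0338, -0.0064, -0.0666), (240, -0.0339, -0.0007, -0.058), (400, 0.0309, -0.0043, -0.0635), (406, 0.0311, -0.0089, -0.0704), (412, 0.0321, -0.0112, -0.0739)]
298 [(228, -0.0339, -0.0087, -0.0739), (234, -0.0339, -0.004, -0.067), (240, -0.0338, 0.0014, -0.0592), (400, 0.0313, -0.0013, -0.063), (406, 0.0312, -0.0067, -0.0709), (412, 0.0324, -0.0086, -0.0737)]
```

View pics/w7.png

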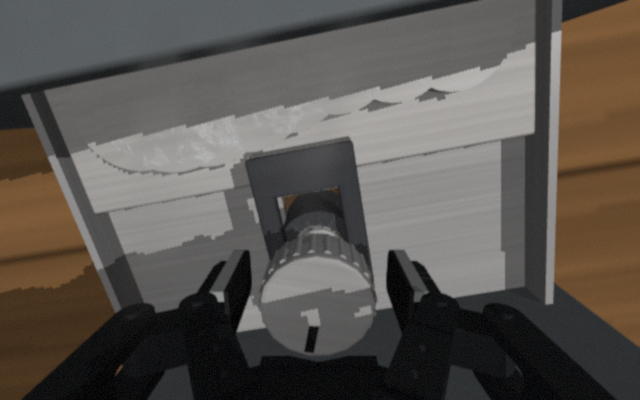

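```bash
cat > noise.py <<'E'
from h import *
from station import optics,env
s=env.get_state();c=optics.calibration('wrist');Q=R.from_rotvec(s['tool_rot']);C=R.from_rotvec(c['orientation'])
print(s['time_s'],'cam in tool',Q.inv().apply(c['origin']-s['tcp_pos']).round(4),(Q.inv()*C).as_rotvec().round(4),'F',np.round(s['wrist_force'],2))
E
python3 noise.py
python3 - <<'E'
from station import env,optics
for i in range(3): optics.capture('wrist'); exec(open('noise.py').read())
E
```

```text
9.5 cam in tool [-0.0014 -0.0764 -0.1731] [-3.008e-01  3.000e-04 -1.100e-03] F [-0.21  0.34  0.43]
9.55 cam in tool [-0.0014 -0.0764 -0.1731] [-3.008e-01  3.000e-04 -1.100e-03] F [-0.35 -0.13  0.54]
9.6 cam in tool [-0.0015 -0.0764 -0.1731] [-3.008e-01  3.000e-04 -1.100e-03] F [ 1.46  0.96 -0.42]
9.65 cam in tool [-0.0014 -0.0764 -0.1731] [-3.008e-01  2.000e-04 -1.100e-03] F [ 0.75 -0.53  0.52]
```

Call:
drive_tool --pt "-0.0006 0.0041 0.002 -0.006 -0.002 0 0.062" --pt "0 0 0 0 0 0 0.062" --pt "0 0 0 0 0 0 0.062"

```text
time_s: 9.95
tcp_pos: [0.5706, -0.0857, 0.0557]
tool_rot: [-2.031, 2.394, 0.001]
wrist_force: [-0.4, 0.2, -0.1]
finger_gap: 0.729
```

```bash
cat > rel.py <<'E'
import sys
from h import *
from station import optics,env
s=env.get_state();c=optics.calibration('wrist');p,d=optics.capture('wrist');n=sys.argv[1]
cv2.imwrite(f'pics/{n}.png',p[:,:,::-1])
Q=R.from_rotvec(s['tool_rot']);f=K(c)
V,U=np.mgrid[0:400,0:640]
P=np.stack([(U-c['cx'])/f*d,(V-c['cy'])/f*d,d],-1)@R.from_rotvec(c['orientation']).as_matrix().T+c['origin']
T=(P-s['tcp_pos'])@Q.as_matrix()   # tool frame
yaw=np.degrees(np.arctan2(*Q.as_matrix()[[1,0],0]))
print('t',round(s['time_s'],2),'tcp',np.round(s['tcp_pos'],4),'yaw',yaw.round(2),'tilt',Q.as_matrix()[:,2].round(4)[:2],'F',np.round(s['wrist_force'],2),'gap',round(s['finger_gap'],3),'j6',round(s['joints'][5],3))
# pads front faces
m=(abs(T[...,1]+.0114)<.0012)&(T[...,2]<-.038)&(T[...,2]>-.062)&(abs(T[...,0])<.05)&(d>0)
L=m&(T[...,0]<-.015);Rr=m&(T[...,0]>.015)
if L.sum()>20 and Rr.sum()>20:
  li=np.percentile(T[L][:,0],98);ri=np.percentile(T[Rr][:,0],2);print('pads x',li.round(4),ri.round(4),'mid',((li+ri)/2).round(4),'low z world',P[m][:,2].min().round(4))
# knob top: plane
m=(np.hypot(P[...,0]-.572,P[...,1]+.085)<.035)&(P[...,2]>.1)&(P[...,2]<.14)&(d>0)&(abs(T[...,0])<.027)
zt=np.median(P[m][:,2]);m&=abs(P[...,2]-zt)<.0035
# camera-side edges: use left/right extents & far edge
q=T[m]; 
h=cv2.convexHull(np.stack([U[m],V[m]],-1).astype(np.int32))[:,0]
hp=T[h[:,1],h[:,0],:2]
from scipy.optimize import least_squares
r=least_squares(lambda a:np.hypot(hp[:,0]-a[0],hp[:,1]-a[1])-.024,[0,0],loss='soft_l1',f_scale=.0005).x
w=s['tcp_pos']+Q.apply([r[0],r[1],0])
print('knob top z',zt.round(4),'fit tool xy',r.round(4),'world',w[:2].round(4),'n',m.sum(),'x ext',q[:,0].min().round(4),q[:,0].max().round(4))
cv2.imwrite(f'pics/{n}k.png',cv2.resize(p[200:400,200:440,::-1],None,fx=3,fy=3,interpolation=cv2.INTER_CUBIC))
E
python3 rel.py w8
```

```text
t 9.95 tcp [ 0.5706 -0.0857  0.0557] yaw -99.39 tilt [0.0011 0.0015] F [-0.41  0.24 -0.12] gap 0.729 j6 3.016
pads x -0.0222 0.0208 mid -0.0007 low z world 0.0945
knob top z 0.1209 fit tool xy [-0.0011 -0.0019] world [ 0.5726 -0.0849] n 10016 x ext -0.0258 0.0234
```

View pics/w8.png

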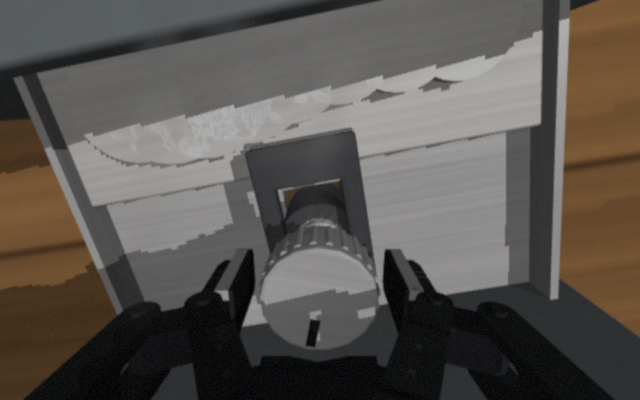

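Call:
drive_tool --pt "0 -0.0014 0.001 0 0 0 0.06" --pt "0 0 0 0 0 0 0.055" --pt "0 0 0 0 0 0 0.05" --squeeze 25

```text
time_s: 10.3
tcp_pos: [0.572, -0.086, 0.0545]
tool_rot: [-2.031, 2.394, 0.001]
wrist_force: [0.1, -0.1, 0.5]
finger_gap: 0.587
```

```bash
python3 rel.py w9
```

```text
t 10.3 tcp [ 0.572  -0.086   0.0545] yaw -99.39 tilt [0.0011 0.0015] F [ 0.05 -0.13  0.49] gap 0.587 j6 3.016
pads x -0.0217 0.0235 mid 0.0009 low z world 0.0926
knob top z 0.1209 fit tool xy [-0.0018 -0.0003] world [ 0.5726 -0.0843] n 10625 x ext -0.027 0.0269
```

Call:
drive_tool --pt "0 0 0 0 0 0 0.04" --pt "0 0 0 0 0 0 0.04" --pt "0 0 0 0 0 0 0.04" --squeeze 25

```text
time_s: 10.65
tcp_pos: [0.572, -0.0862, 0.0547]
tool_rot: [-2.031, 2.395, 0.0]
wrist_force: [-0.2, -0.3, 0.1]
finger_gap: 0.556
```

```bash
python3 rel.py w10;  python3 noise.py
```

```text
t 10.65 tcp [ 0.572  -0.0862  0.0547] yaw -99.4 tilt [0.0011 0.001 ] F [-0.22 -0.29  0.1 ] gap 0.556 j6 3.017
pads x -0.0222 0.0222 mid 0.0 low z world 0.0927
knob top z 0.121 fit tool xy [-0.0016 -0.0006] world [ 0.5729 -0.0848] n 10573 x ext -0.0269 0.027
10.7 cam in tool [-0.0014 -0.0764 -0.1731] [-3.008e-01  3.000e-04 -1.100e-03] F [-0.35 -0.41  0.18]
```

View pics/w10.png

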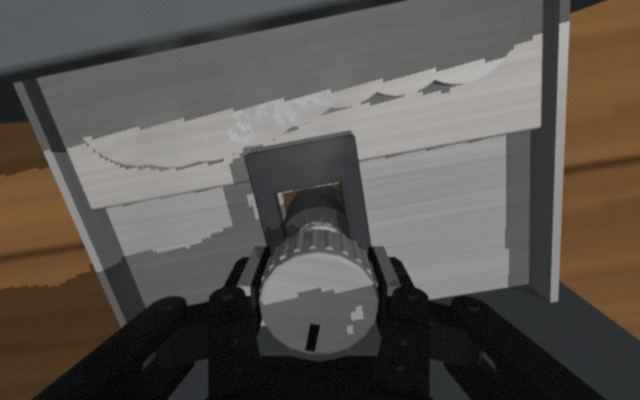

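Call:
drive_tool --pt "0 0 -0.0001 0 0 -0.1 0.04" --pt "0 0 -0.0002 0 0 -0.12 0.04" --pt "0 0 -0.0002 0 0 -0.12 0.04"

```text
time_s: 11.0
tcp_pos: [0.5717, -0.0856, 0.0552]
tool_rot: [-2.418, 2.002, 0.002]
wrist_force: [-0.6, 0.5, 0.3]
finger_gap: 0.553
```

```bash
python3 plan.py .572 -.0861 .055 -99 .04 50 8
```

```text
t 11.0 pos [ 0.5717 -0.0856  0.0552] yaw -79.26 tilt [ 6.0e-04  2.3e-03 -1.0e+00] F [-0.55  0.52  0.27] M [ 0.012  0.021 -0.007] gap 0.553 j [-2.890e-01  4.010e-01 -1.960e-01  9.740e-01  2.000e-03  2.665e+00]
n 3
[[0.0002, -0.0001, 0.0, -0.0, 0.001, 0.115, 0.04], [0.0002, -0.0001, 0.0, -0.0, 0.001, 0.115, 0.04], [0.0002, -0.0001, 0.0001, -0.0, 0.001, 0.115, 0.04]]
```

Call:
drive_tool --pt "0 0 -0.0002 0 0 -0.14 0.04" --pt "0 0 -0.0002 0 0 -0.14 0.04" --pt "0 0 -0.0002 0 0 -0.14 0.04" --pt "0 0 -0.0002 0 0 -0.14 0.04"

```text
time_s: 11.4
tcp_pos: [0.571, -0.0851, 0.0559]
tool_rot: [-2.891, 1.222, 0.003]
wrist_force: [0.4, -0.1, 1.0]
finger_gap: 0.55
```

```bash
python3 rel.py w11
```

```text
t 11.4 tcp [ 0.571  -0.0851  0.0559] yaw -45.83 tilt [-0.0005  0.0032] F [ 0.44 -0.13  1.03] gap 0.55 j6 2.082
pads x -0.0211 0.0232 mid 0.0011 low z world 0.0939
knob top z 0.1221 fit tool xy [ 0.0003 -0.0011] world [ 0.5721 -0.0845] n 10604 x ext -0.0269 0.027
```

View pics/w11.png

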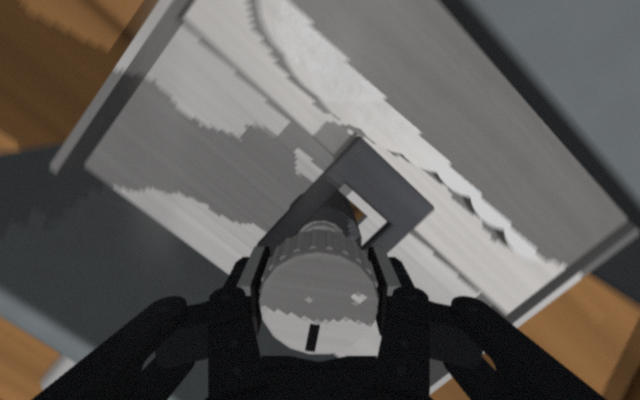

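Call:
drive_tool --pt "-0.0002 0.0001 -0.0002 0 0 -0.14 0.04" --pt "-0.0002 0.0001 -0.0002 0 0 -0.14 0.04" --pt "-0.0002 0.0001 -0.0002 0 0 -0.14 0.04" --pt "-0.0002 0.0001 -0.0002 0 0 -0.14 0.04"

```text
time_s: 11.85
tcp_pos: [0.5701, -0.0851, 0.0566]
tool_rot: [-3.119, 0.354, 0.001]
wrist_force: [-0.9, -0.0, 0.8]
finger_gap: 0.558
```

```bash
python3 plan.py .572 -.0861 .055 -15 .04 50 8
```

```text
t 11.85 pos [ 0.5701 -0.0851  0.0566] yaw -12.97 tilt [-5.0e-04  2.9e-03 -1.0e+00] F [-0.91 -0.    0.76] M [-0.098  0.039 -0.064] gap 0.558 j [-0.289  0.398 -0.196  0.978  0.003  1.508]
n 1
[[0.002, 0.0006, 0.0016, -0.003, 0.001, 0.036, 0.04]]
```

Call:
drive_tool --pt "-0.0002 0.0001 -0.0002 0 0 -0.14 0.04" --pt "-0.0002 0.0001 -0.0002 0 0 -0.14 0.04" --pt "-0.0002 0.0001 -0.0002 0 0 -0.14 0.04" --pt "-0.0002 0.0001 -0.0002 0 0 -0.14 0.04"

```text
time_s: 12.25
tcp_pos: [0.5693, -0.0857, 0.0573]
tool_rot: [-3.092, -0.539, 0.0]
wrist_force: [-0.3, 1.3, 0.2]
finger_gap: 0.557
```

Call:
drive_tool --pt "-0.0002 0.0001 -0.0001 0 0 -0.14 0.04" --pt "-0.0002 0.0001 -0.0001 0 0 -0.14 0.04"

```text
time_s: 12.45
tcp_pos: [0.569, -0.0862, 0.0576]
tool_rot: [-2.984, -0.975, -0.0]
wrist_force: [-0.5, -0.6, 0.4]
finger_gap: 0.553
```

```bash
python3 rel.py w12
```

```text
t 12.45 tcp [ 0.569  -0.0862  0.0576] yaw 36.17 tilt [-0.0004  0.0022] F [-0.51 -0.63  0.38] gap 0.553 j6 0.649
pads x -0.0191 0.0251 mid 0.003 low z world 0.0956
knob top z 0.1238 fit tool xy [ 0.0021 -0.0003] world [ 0.5706 -0.0847] n 10598 x ext -0.027 0.027
```

Call:
drive_tool --pt "-0.0002 0.0001 -0.0001 0 0 -0.14 0.04" --pt "-0.0002 0.0001 -0.0001 0 0 -0.14 0.04"

```text
time_s: 12.7
tcp_pos: [0.569, -0.0866, 0.0579]
tool_rot: [-2.816, -1.388, -0.001]
wrist_force: [0.1, -0.0, 0.6]
finger_gap: 0.558
```

Call:
drive_tool --pt "-0.0002 0.0001 -0.0001 0 0 -0.14 0.04" --pt "-0.0002 0.0001 -0.0001 0 0 -0.14 0.04"

```text
time_s: 12.9
tcp_pos: [0.569, -0.0872, 0.0582]
tool_rot: [-2.594, -1.769, -0.002]
wrist_force: [0.3, 0.0, 1.5]
finger_gap: 0.558
```

Call:
drive_tool --pt "-0.0002 0.0001 -0.0001 0 0 -0.14 0.04" --pt "-0.0002 0.0001 -0.0001 0 0 -0.14 0.04"

```text
time_s: 13.1
tcp_pos: [0.5692, -0.0876, 0.0585]
tool_rot: [-2.321, -2.115, -0.003]
wrist_force: [-0.7, 1.1, 0.4]
finger_gap: 0.556
```

Call:
drive_tool --pt "-0.0002 0.0001 0 0 0 -0.14 0.04" --pt "-0.0002 0.0001 0 0 0 -0.14 0.04"

```text
time_s: 13.3
tcp_pos: [0.5695, -0.088, 0.0585]
tool_rot: [-2.002, -2.42, -0.004]
wrist_force: [-0.6, -0.1, -0.0]
finger_gap: 0.558
```

Call:
drive_tool --pt "-0.0002 0.0001 -0.0001 0 0 -0.14 0.04" --pt "-0.0002 0.0001 0 0 0 -0.14 0.04"

```text
time_s: 13.5
tcp_pos: [0.5698, -0.088, 0.058]
tool_rot: [-1.642, -2.677, -0.005]
wrist_force: [1.8, -0.6, -3.0]
finger_gap: 0.55
```

```bash
python3 rel.py w13
```

```text
t 13.5 tcp [ 0.5698 -0.088   0.058 ] yaw 116.94 tilt [0.0005 0.0032] F [ 1.78 -0.6  -3.04] gap 0.55 j6 -0.765
knob top z 0.1243 fit tool xy [0.001  0.0013] world [ 0.5705 -0.0866] n 10577 x ext -0.027 0.027
```

View pics/w13.png

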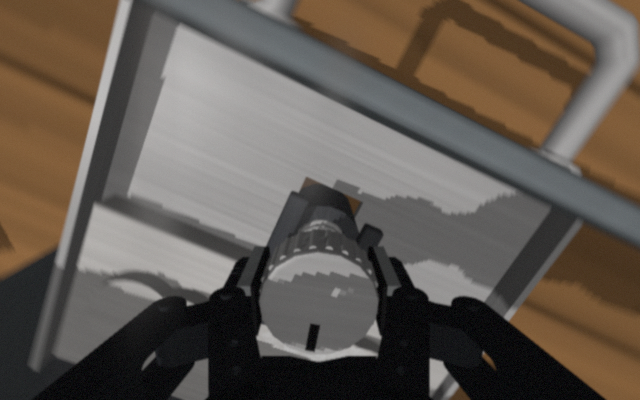

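Call:
drive_tool --pt "0 0 0 0 0 0 0.04"

```text
time_s: 13.65
tcp_pos: [0.5698, -0.088, 0.0576]
tool_rot: [-1.643, -2.676, -0.004]
wrist_force: [1.0, 0.3, -2.2]
finger_gap: 0.552
```

Call:
drive_tool --pt "0 0 0 0 0 -0.05 0.04"

```text
time_s: 13.75
tcp_pos: [0.5699, -0.088, 0.0573]
tool_rot: [-1.582, -2.713, -0.005]
wrist_force: [1.7, -0.1, -2.5]
finger_gap: 0.554
```

```bash
python3 plan.py .57 -.087 .058 117 .04 50 8
```

```text
t 13.75 pos [ 0.5699 -0.088   0.0573] yaw 119.51 tilt [ 3.0e-04  3.3e-03 -1.0e+00] F [ 1.73 -0.06 -2.54] M [-0.08  -0.267 -0.01 ] gap 0.554 j [-0.294  0.397 -0.196  0.979  0.003 -0.809]
n 1
[[0.0008, 0.0006, -0.0007, 0.002, -0.003, 0.044, 0.04]]
```

Call:
drive_tool --pt "0 0 0 0 0 0 0.06" --pt "0 0 0 0 0 0 0.06" --pt "0 0 0 0 0 0 0.06" --pt "0 0 0 0 0 0 0.06"

```text
time_s: 14.15
tcp_pos: [0.5698, -0.0879, 0.0576]
tool_rot: [-1.599, -2.702, -0.005]
wrist_force: [0.5, -0.7, 1.0]
finger_gap: 0.705
```

```bash
python3 rel.py w14
```

```text
t 14.15 tcp [ 0.5698 -0.0879  0.0576] yaw 118.77 tilt [0.0003 0.0035] F [ 0.52 -0.71  0.95] gap 0.705 j6 -0.796
pads x -0.0152 0.0152 mid 0.0 low z world 0.0975
knob top z 0.118 fit tool xy [0.0013 0.0021] world [ 0.571  -0.0858] n 9243 x ext -0.023 0.0256
```

View pics/w14.png

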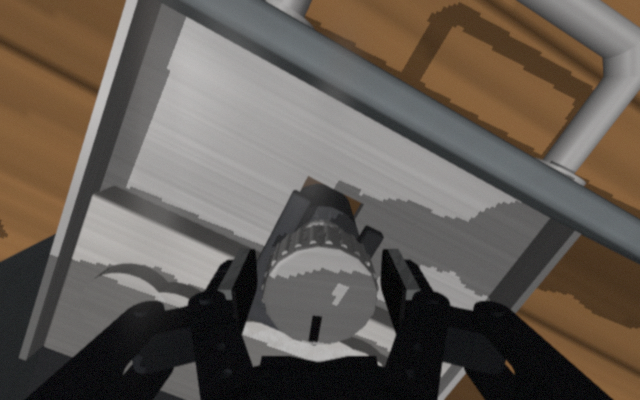

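The bolt dropped: knob top went from 0.1243 to 0.118, which puts its centre 40 mm above the mouth, as the task says. Before the forward turn I'll rotate the open hand 90° to check centring in the other direction.

Call:
drive_tool --pt "0 0 0 0 0 0.14 0.066" --pt "0 0 0 0 0 0.14 0.066" --pt "0 0 0 0 0 0.14 0.066" --pt "0 0 0 0 0 0.14 0.066" --pt "0 0 0 0 0 0.14 0.066" --pt "0 0 0 0 0 0.14 0.066" --pt "0 0 0 0 0 0.14 0.066" --pt "0 0 0 0 0 0.14 0.066" --pt "0 0 0 0 0 0.14 0.066" --pt "0 0 0 0 0 0.14 0.066" --pt "0 0 0 0 0 0.14 0.066" --pt "0 0 0 0 0 0 0.066"

```text
time_s: 15.4
tcp_pos: [0.5702, -0.0879, 0.0587]
tool_rot: [-3.057, -0.715, -0.004]
wrist_force: [-0.3, -0.2, -0.2]
finger_gap: 0.774
```

```bash
cat > jaw.py <<'E'
import sys
from h import *
from station import optics,env
s=env.get_state();c=optics.calibration('wrist');p,d=optics.capture('wrist');n=sys.argv[1]
cv2.imwrite(f'pics/{n}.png',p[:,:,::-1]);np.savez(f'pics/{n}.npz',d=d)
Q=R.from_rotvec(s['tool_rot']);f=K(c)
V,U=np.mgrid[0:400,0:640]
P=np.stack([(U-c['cx'])/f*d,(V-c['cy'])/f*d,d],-1)@R.from_rotvec(c['orientation']).as_matrix().T+c['origin']
T=(P-s['tcp_pos'])@Q.as_matrix()
M=Q.as_matrix()
print('t',round(s['time_s'],2),'tcp',np.round(s['tcp_pos'],4),'yaw',np.degrees(np.arctan2(M[1,0],M[0,0])).round(2),'tilt',M[:2,2].round(4),'F',np.round(s['wrist_force'],2),'gap',round(s['finger_gap'],3),'j6',round(s['joints'][5],3))
h=s['finger_gap']*.0854/2
# pad inner faces: surfaces with |x| close to h and z below -.04
g=(T[...,2]<-.04)&(T[...,2]>-.062)&(T[...,1]>-.0105)&(T[...,1]<.012)
for sgn in(-1,1):
  m=g&(abs(T[...,0]*sgn-h)<.004)&(abs(T[...,0])>.0255)
  print('inner',sgn,m.sum(),np.median(T[m][:,0]).round(4) if m.any() else None)
# knob top
m=(np.hypot(T[...,0],T[...,1])<.035)&(abs(T[...,0])<.0275)&(P[...,2]>.1)&(P[...,2]<.14)
zt=np.median(P[m][:,2]);m&=abs(P[...,2]-zt)<.0025
q=T[m]
# widest x extents, y extents
print('knob z',zt.round(4),'x',np.percentile(q[:,0],.2).round(4),np.percentile(q[:,0],99.8).round(4),'y',q[:,1].min().round(4),q[:,1].max().round(4))
E
python3 jaw.py w15
```

```text
t 15.4 tcp [ 0.5702 -0.0879  0.0587] yaw 26.33 tilt [0.0018 0.0031] F [-0.25 -0.2  -0.21] gap 0.774 j6 0.817
inner -1 582 -0.0315
inner 1 570 0.0345
knob z 0.118 x -0.0201 0.0257 y -0.0261 0.022
```

View pics/w15.png

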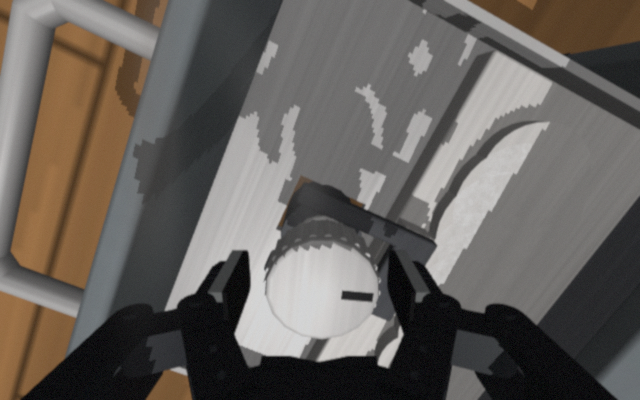

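Call:
drive_tool --pt "0 0 0 0 0 -0.14 0.066" --pt "0 0 0 0 0 -0.14 0.066" --pt "0 0 0 0 0 -0.14 0.066" --pt "0 0 0 0 0 -0.14 0.066" --pt "0 0 0 0 0 -0.14 0.066" --pt "0 0 0 0 0 -0.14 0.066" --pt "0 0 0 0 0 -0.14 0.066" --pt "0 0 0 0 0 -0.14 0.066" --pt "0 0 0 0 0 -0.14 0.066" --pt "0 0 0 0 0 -0.14 0.066" --pt "0 0 0 0 0 -0.14 0.066" --pt "0 0 0 0 0 0 0.066"

```text
time_s: 16.65
tcp_pos: [0.5703, -0.0879, 0.0592]
tool_rot: [1.555, 2.729, 0.006]
wrist_force: [-0.1, -0.3, -0.3]
finger_gap: 0.771
```

```bash
python3 plan.py .5716 -.0869 .0517 116 .06 50 8
```

```text
t 16.65 pos [ 0.5703 -0.0879  0.0592] yaw 120.63 tilt [ 0.0024  0.003  -1.    ] F [-0.09 -0.25 -0.33] M [-0.022  0.055  0.001] gap 0.771 j [-0.294  0.395 -0.195  0.98   0.004 -0.829]
n 1
[[0.0002, 0.0016, 0.0075, 0.004, -0.001, 0.081, 0.06]]
```

Call:
drive_tool --pt "0.0002 0.0016 0.006 0.003 -0.001 0 0.06" --pt "0 0 0 0 0 0 0.055" --pt "0 0 0 0 0 0 0.055"

```text
time_s: 16.95
tcp_pos: [0.5717, -0.0868, 0.0526]
tool_rot: [-1.561, -2.726, -0.001]
wrist_force: [-0.4, 0.2, -0.4]
finger_gap: 0.644
```

```bash
python3 jaw.py w16;  python3 plan.py .5716 -.0869 .0517 120 .06 50 8
```

```text
t 16.95 tcp [ 0.5717 -0.0868  0.0526] yaw 120.4 tilt [0.0002 0.0003] F [-0.42  0.23 -0.45] gap 0.644 j6 -0.82
inner -1 752 -0.0268
inner 1 625 0.0283
knob z 0.118 x -0.027 0.0239 y -0.024 0.0247
t 17.0 pos [ 0.5715 -0.0867  0.0525] yaw 120.41 tilt [-1.e-04  5.e-04 -1.e+00] F [-0.03  0.2  -0.04] M [-0.088  0.028  0.036] gap 0.644 j [-0.29   0.404 -0.199  0.969  0.    -0.821]
n 1
[[-0.0002, -0.0, 0.0008, 0.0, -0.0, 0.007, 0.06]]
```

View pics/w16.png

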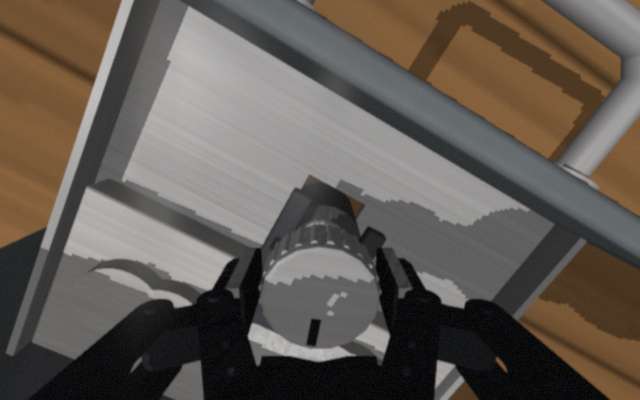

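Knob centred in both directions, notch at (314,332). Gripping and turning forward.

Call:
drive_tool --pt "0 0 0.0005 0 0 0 0.04" --pt "0 0 0 0 0 0 0.04" --pt "0 0 0 0 0 0 0.04" --pt "0 0 0 0 0 0 0.04" --squeeze 25

```text
time_s: 17.4
tcp_pos: [0.5716, -0.0867, 0.0525]
tool_rot: [-1.562, -2.725, -0.001]
wrist_force: [0.3, 0.1, 0.6]
finger_gap: 0.557
```

Call:
drive_tool --pt "0 0 0.0001 0 0 0.1 0.04" --pt "0 0 0.0002 0 0 0.14 0.04" --pt "0 0 0.0002 0 0 0.14 0.04"

```text
time_s: 17.7
tcp_pos: [0.5717, -0.0865, 0.052]
tool_rot: [-2.064, -2.368, -0.002]
wrist_force: [-0.4, 0.1, 0.9]
finger_gap: 0.555
```

```bash
python3 jaw.py w17;  python3 plan.py .5716 -.0869 .0517 120 .06 50 8
```

```text
t 17.7 tcp [ 0.5717 -0.0865  0.052 ] yaw 97.85 tilt [0.0005 0.0009] F [-0.42  0.06  0.85] gap 0.555 j6 -0.427
inner -1 132 -0.0267
inner 1 133 0.0266
knob z 0.1176 x -0.0264 0.0263 y -0.0241 0.024
t 17.75 pos [ 0.5716 -0.0865  0.0519] yaw 97.54 tilt [ 3.e-04  8.e-04 -1.e+00] F [-1.07 -0.09  0.07] M [-0.147  0.179  0.032] gap 0.555 j [-0.29   0.404 -0.2    0.967  0.001 -0.421]
n 3
[[-0.0001, -0.0, 0.0001, 0.0, -0.0, -0.131, 0.06], [-0.0001, -0.0, 0.0001, 0.0, -0.0, -0.131, 0.06], [-0.0001, -0.0001, 0.0001, 0.0, -0.0, -0.131, 0.06]]
```

Call:
drive_tool --pt "0 0 0.0002 0 0 0.14 0.04" --pt "0 0 0.0002 0 0 0.14 0.04" --pt "0 0 0.0002 0 0 0.14 0.04" --pt "0 0 0.0002 0 0 0.14 0.04" --pt "0 0 0.0002 0 0 0.14 0.04"

```text
time_s: 18.25
tcp_pos: [0.5714, -0.087, 0.051]
tool_rot: [2.764, 1.493, 0.0]
wrist_force: [-0.6, -1.1, 1.2]
finger_gap: 0.555
```

Call:
drive_tool --pt "0 0 0.0002 0 0 0.14 0.04" --pt "0 0 0.0002 0 0 0.14 0.04" --pt "0 0 0.0002 0 0 0.14 0.04" --pt "0 0 0.0002 0 0 0.14 0.04" --pt "0 0 0.0002 0 0 0.14 0.04"

```text
time_s: 18.75
tcp_pos: [0.5711, -0.0872, 0.0502]
tool_rot: [3.112, 0.43, -0.001]
wrist_force: [0.1, 0.4, 0.9]
finger_gap: 0.553
```

```bash
python3 jaw.py w18;  python3 plan.py .5716 -.0869 .0517 120 .06 50 8|head -1
```

```text
t 18.75 tcp [ 0.5711 -0.0872  0.0502] yaw 15.73 tilt [-0.0004 -0.0004] F [0.07 0.36 0.93] gap 0.553 j6 1.006
inner -1 0 None
inner 1 0 None
knob z 0.1158 x -0.0262 0.0263 y -0.0261 0.0221
t 18.8 pos [ 0.571  -0.0872  0.0501] yaw 15.42 tilt [-5.e-04 -4.e-04 -1.e+00] F [-0.98 -0.32  1.49] M [-0.018  0.184 -0.075] gap 0.553 j [-2.900e-01  4.050e-01 -2.030e-01  9.630e-01 -1.000e-03  1.011e+00]
```

View pics/w18.png

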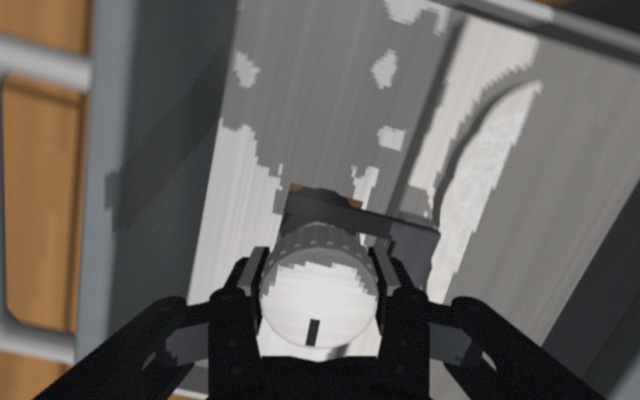

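Call:
drive_tool --pt "0 0 0.0002 0 0 0.14 0.04" --pt "0 0 0.0002 0 0 0.14 0.04" --pt "0 0 0.0002 0 0 0.14 0.04" --pt "0 0 0.0002 0 0 0.14 0.04" --pt "0 0 0.0002 0 0 0.14 0.04" --pt "0 0 0.0002 0 0 0.14 0.04"

```text
time_s: 19.4
tcp_pos: [0.5706, -0.0871, 0.0491]
tool_rot: [3.013, -0.888, -0.002]
wrist_force: [-0.4, 0.8, -0.1]
finger_gap: 0.555
```

Call:
drive_tool --pt "0 0 0.0002 0 0 0.14 0.04" --pt "0 0 0.0002 0 0 0.14 0.04" --pt "0 0 0.0002 0 0 0.14 0.04" --pt "0 0 0.0002 0 0 0.14 0.04" --pt "0 0 0.0002 0 0 0.14 0.04" --pt "0 0 0.0002 0 0 0.14 0.04" --pt "0 0 0 0 0 0 0.04"

```text
time_s: 20.1
tcp_pos: [0.5703, -0.0865, 0.048]
tool_rot: [2.388, -2.041, -0.003]
wrist_force: [-0.9, 0.6, 0.8]
finger_gap: 0.552
```

```bash
python3 jaw.py w19;  python3 plan.py .5716 -.0869 .0517 120 .06 50 8|head -1
```

```text
t 20.1 tcp [ 0.5703 -0.0865  0.048 ] yaw -81.03 tilt [-0.0013  0.001 ] F [-0.91  0.6   0.75] gap 0.552 j6 2.695
inner -1 0 None
inner 1 0 None
knob z 0.1136 x -0.0262 0.0264 y -0.0259 0.0224
t 20.15 pos [ 0.5703 -0.0866  0.048 ] yaw -80.89 tilt [-0.0014  0.001  -1.    ] F [ 0.28 -0.02  0.42] M [-0.025  0.097 -0.039] gap 0.553 j [-2.900e-01  4.070e-01 -2.060e-01  9.590e-01  1.000e-03  2.692e+00]
```

Call:
drive_tool --pt "0 0 0 0 0 0 0.063" --pt "0 0 0 0 0 0 0.063" --pt "0 0 0 0 0 0 0.063" --pt "0 0 0 0 0 -0.1 0.063" --pt "0 0 0 0 0 -0.14 0.063" --pt "0 0 0 0 0 -0.14 0.063" --pt "0 0 0 0 0 -0.14 0.063" --pt "0 0 0 0 0 -0.14 0.063" --pt "0 0 0 0 0 -0.14 0.063" --pt "0 0 0 0 0 -0.14 0.063"

```text
time_s: 21.15
tcp_pos: [0.5708, -0.0867, 0.0477]
tool_rot: [-3.074, 0.645, 0.002]
wrist_force: [-0.1, -0.6, 1.1]
finger_gap: 0.739
```

```bash
python3 jaw.py w20; python3 plan.py .571 -.0867 .048 85 .063 50 8.1
```

```text
t 21.15 tcp [ 0.5708 -0.0867  0.0477] yaw -23.71 tilt [-0.0008  0.0012] F [-0.12 -0.64  1.15] gap 0.739 j6 1.694
inner -1 521 -0.0311
inner 1 525 0.0319
knob z 0.1135 x -0.0225 0.0232 y -0.0265 0.0221
t 21.2 pos [ 0.5708 -0.0867  0.0477] yaw -23.41 tilt [-8.0e-04  1.2e-03 -1.0e+00] F [ 0.26 -0.38  0.37] M [-0.008  0.055 -0.013] gap 0.738 j [-2.900e-01  4.070e-01 -2.060e-01  9.580e-01  1.000e-03  1.689e+00]
n 14
[[0.0, -0.0, -0.0, -0.0, 0.0, -0.135, 0.063], [0.0, -0.0, -0.0, -0.0, 0.0, -0.135, 0.063], [0.0, -0.0, -0.0, -0.0, 0.0, -0.135, 0.063], [0.0, 0.0, -0.0, -0.0, 0.0, -0.135, 0.063], [0.0, 0.0, -0.0, -0.0, 0.0, -0.135, 0.063], [0.0, 0.0, -0.0, -0.0, 0.0, -0.135, 0.063], [0.0, 0.0, -0.0, -0.0, 0.0, -0.135, 0.063], [0.0, 0.0, -0.0, -0.0, 0.0, -0.135, 0.063], [0.0, 0.0, -0.0, -0.0, 0.0, -0.135, 0.063], [0.0, 0.0, -0.0, -0.0, 0.0, -0.135, 0.063], [0.0, 0.0, -0.0, -0.0, 0.0, -0.135, 0.063], [0.0, 0.0, -0.0, -0.0, 0.0, -0.135, 0.063], [0.0, 0.0, -0.0, -0.0, 0.0, -0.135, 0.063], [0.0, 0.0, -0.0, -0.0, 0.0, -0.135, 0.063]]
```

View pics/w20.png

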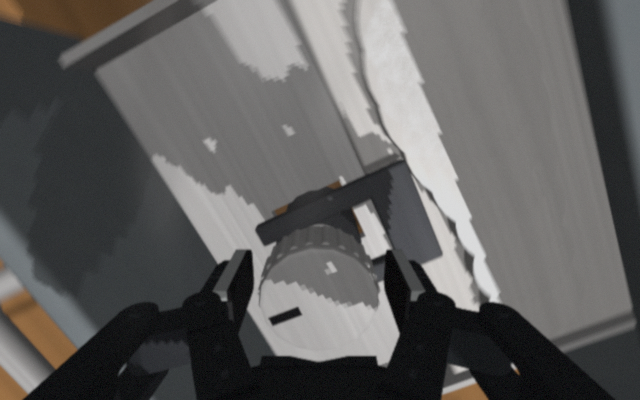

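Call:
drive_tool --pt "0 0 0 0 0 -0.14 0.063" --pt "0 0 0 0 0 -0.14 0.063" --pt "0 0 0 0 0 -0.14 0.063" --pt "0 0 0 0 0 -0.14 0.063" --pt "0 0 0 0 0 -0.14 0.063" --pt "0 0 0 0 0 -0.14 0.063" --pt "0 0 0 0 0 -0.14 0.063" --pt "0 0 0 0 0 -0.14 0.063" --pt "0 0 0 0 0 -0.14 0.063" --pt "0 0 0 0 0 -0.14 0.063" --pt "0 0 0 0 0 -0.14 0.063" --pt "0 0 0 0 0 -0.14 0.063"

```text
time_s: 22.4
tcp_pos: [0.5712, -0.0868, 0.0475]
tool_rot: [-2.484, -1.922, -0.001]
wrist_force: [0.2, -0.4, -0.3]
finger_gap: 0.737
```

Call:
drive_tool --pt "0 0 0 0 0 -0.14 0.06" --pt "0 0 0 0 0 -0.1 0.057" --pt "0 0 0 0 0 0 0.055"

```text
time_s: 22.7
tcp_pos: [0.5713, -0.0867, 0.0474]
tool_rot: [-2.228, -2.213, -0.001]
wrist_force: [0.3, 0.3, 0.8]
finger_gap: 0.642
```

```bash
python3 jaw.py w21; python3 plan.py .571 -.0867 .048 85 .063 50 8.1|head -1
python3 - <<'E'
from h import *
from station import optics,env
c=optics.calibration('wrist');p=cv2.imread('pics/w21.png')
cv2.imwrite('pics/c21.png',cv2.resize(p[220:370,230:410],None,fx=4,fy=4,interpolation=cv2.INTER_CUBIC))
E
```

```text
t 22.7 tcp [ 0.5713 -0.0867  0.0474] yaw 89.61 tilt [-0.0001  0.0013] F [0.28 0.34 0.75] gap 0.642 j6 -0.283
inner -1 770 -0.0262
inner 1 579 0.0289
knob z 0.1136 x -0.0264 0.0246 y -0.0247 0.0241
t 22.75 pos [ 0.5713 -0.0867  0.0474] yaw 89.49 tilt [-2.0e-04  1.3e-03 -1.0e+00] F [ 0.4   0.17 -0.66] M [-0.044 -0.036  0.029] gap 0.643 j [-0.29   0.408 -0.206  0.957  0.001 -0.281]
```

View pics/c21.png

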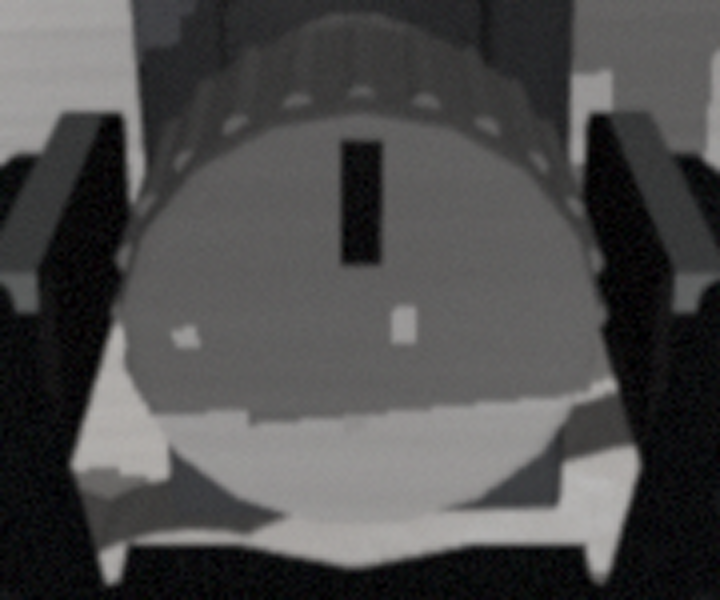

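Call:
drive_tool --pt "0 0 0 0 0 0 0.04" --pt "0 0 0 0 0 0 0.04" --pt "0 0 0 0 0 0 0.04" --pt "0 0 0.0002 0 0 0.1 0.04" --pt "0 0 0.0002 0 0 0.14 0.04" --pt "0 0 0.0002 0 0 0.14 0.04" --squeeze 25

```text
time_s: 23.35
tcp_pos: [0.5713, -0.0867, 0.0471]
tool_rot: [-2.627, -1.722, -0.001]
wrist_force: [-0.2, -0.5, 0.5]
finger_gap: 0.556
```

Call:
drive_tool --pt "0 0 0.0002 0 0 0.14 0.04" --pt "0 0 0.0002 0 0 0.14 0.04" --pt "0 0 0.0002 0 0 0.14 0.04" --pt "0 0 0.0002 0 0 0.14 0.04" --pt "0 0 0.0002 0 0 0.14 0.04" --pt "0 0 0.0002 0 0 0.14 0.04" --pt "0 0 0.0002 0 0 0.14 0.04"

```text
time_s: 24.05
tcp_pos: [0.571, -0.0868, 0.0457]
tool_rot: [-3.134, -0.208, 0.001]
wrist_force: [-0.5, -0.3, 0.8]
finger_gap: 0.554
```

```bash
python3 jaw.py w22; python3 plan.py .571 -.0867 .0437 -75.5 .04 50 8|sed 's/\], \[.*//'
```

```text
t 24.05 tcp [ 0.571  -0.0868  0.0457] yaw 7.58 tilt [-0.0006  0.0008] F [-0.45 -0.3   0.84] gap 0.554 j6 1.148
inner -1 0 None
inner 1 0 None
knob z 0.1118 x -0.0264 0.0264 y -0.0259 0.0223
t 24.1 pos [ 0.5709 -0.0868  0.0457] yaw 7.27 tilt [-6.e-04  8.e-04 -1.e+00] F [ 0.24 -1.01  0.67] M [-0.051  0.104  0.042] gap 0.553 j [-2.900e-01  4.090e-01 -2.090e-01  9.540e-01  1.000e-03  1.154e+00]
n 11
[[0.0, -0.0, 0.0002, -0.0, 0.0, 0.131, 0.04
```

Call:
drive_tool --pt "0 0 0.0002 0 0 0.14 0.04" --pt "0 0 0.0002 0 0 0.14 0.04" --pt "0 0 0.0002 0 0 0.14 0.04" --pt "0 0 0.0002 0 0 0.14 0.04" --pt "0 0 0.0002 0 0 0.14 0.04" --pt "0 0 0.0002 0 0 0.14 0.04" --pt "0 0 0.0002 0 0 0.14 0.04" --pt "0 0 0.0002 0 0 0.14 0.04" --pt "0 0 0.0002 0 0 0.14 0.04"

```text
time_s: 25.0
tcp_pos: [0.5702, -0.0869, 0.0441]
tool_rot: [2.625, -1.724, -0.003]
wrist_force: [-0.2, 0.8, 0.5]
finger_gap: 0.555
```

```bash
python3 jaw.py w23; python3 plan.py .571 -.0867 .0437 -75.5 .04 50 8
```

```text
t 25.0 tcp [ 0.5702 -0.0869  0.0441] yaw -66.59 tilt [-0.0017  0.0004] F [-0.19  0.76  0.52] gap 0.555 j6 2.443
inner -1 0 None
inner 1 0 None
knob z 0.1102 x -0.0263 0.0261 y -0.0259 0.022
t 25.05 pos [ 0.5702 -0.0869  0.0441] yaw -66.9 tilt [-1.6e-03  4.0e-04 -1.0e+00] F [-0.59  0.48  0.65] M [-0.018 -0.049  0.002] gap 0.554 j [-0.29   0.41  -0.211  0.951 -0.     2.448]
n 2
[[0.0, -0.0004, 0.0002, 0.001, 0.0, 0.075, 0.04], [0.0, -0.0004, 0.0002, 0.001, 0.0, 0.075, 0.04]]
```

View pics/w23.png

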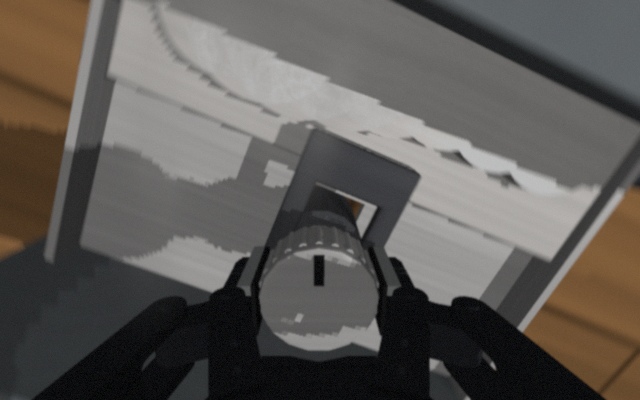

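Call:
drive_tool --pt "0 0 0.0001 0 0 0.12 0.04" --pt "0 0 0 0 0 0 0.04" --pt "0 0 0 0 0 0 0.04"

```text
time_s: 25.35
tcp_pos: [0.5703, -0.087, 0.0439]
tool_rot: [2.521, -1.873, -0.002]
wrist_force: [-0.1, -0.2, 0.0]
finger_gap: 0.555
```

```bash
python3 jaw.py w24; python3 plan.py .571 -.0867 .0437 -75.5 .04 50 8|head -1; python3 - <<'E'
from h import *
from station import optics,env
for n in('top','scene'):
  p,d=optics.capture(n);cv2.imwrite(f'pics/{n}f.png',p[:,:,::-1])
E
python3 noise.py
```

```text
t 25.35 tcp [ 0.5703 -0.087   0.0439] yaw -73.23 tilt [-0.0015  0.0005] F [-0.11 -0.23  0.05] gap 0.555 j6 2.558
inner -1 0 None
inner 1 0 None
knob z 0.11 x -0.0263 0.0263 y -0.0258 0.0219
t 25.4 pos [ 0.5703 -0.087   0.0439] yaw -73.27 tilt [-1.5e-03  5.0e-04 -1.0e+00] F [-0.35 -0.27  0.16] M [ 0.028 -0.03  -0.035] gap 0.555 j [-0.29   0.41  -0.212  0.95   0.     2.559]
25.5 cam in tool [-0.001  -0.0769 -0.1731] [-0.3009  0.0005 -0.0011] F [-0.14 -0.4   0.41]
```

View pics/topf.png

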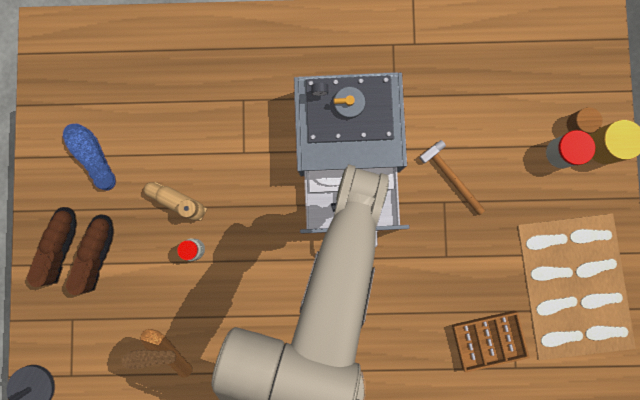

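View pics/scenef.png

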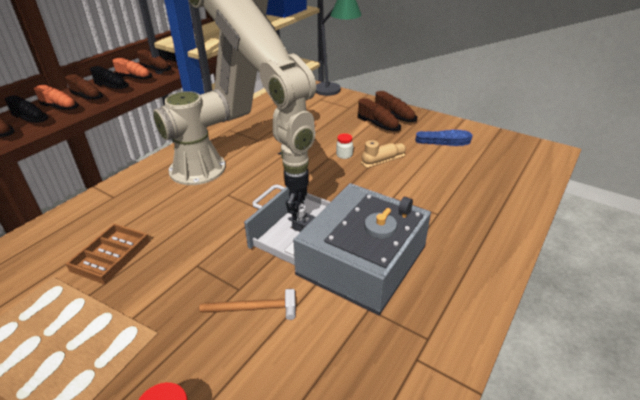

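View pics/w24.png

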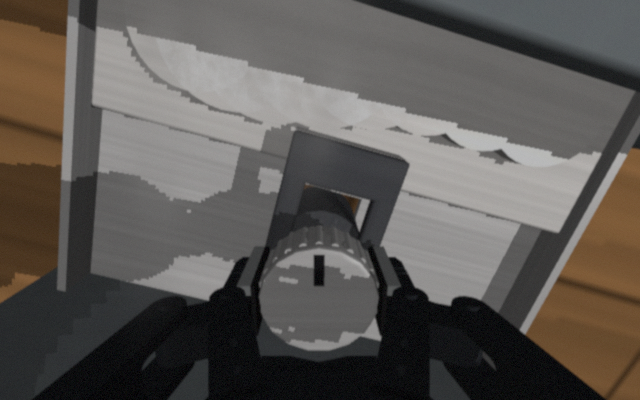

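The knob top is at 0.110, so its centre is 32 mm above the mouth, 8 mm below where it was just after the drop. Forces are near zero, the tray is out, and the hammer, jar and last sit at the same pixels as at the start. Handing in.

```bash
python3 -c "
from station import env
env.close_job(); s=env.get_state(); print(s['time_s'],s['wrist_force'],s['finger_gap'])"
```

```text
the job is handed in; nothing more can be done
the job is handed in; nothing more can be done
```

The tray is out at its stop and the bolt is started by one forward turn. The gripper still holds it upright by the knob. I handed the job in at about 25.5 s, and no verdict was reported.

**What I did**
- **Tray:** I pulled it by the handle bar until the force rose to about 17 N. The gripper had moved about 169 mm by then.
- **Backward turn:** I turned the bolt back while following its climb. The drop came at about 0.58 turn: the bolt's weight moved onto the gripper, reading about -2.5 N. I turned back to about 219° in all and then released it. It fell to 40 mm above the mouth, as the task describes.
- **Forward turn:** I turned it forward about 364° in two grips. The few extra degrees make up for going slightly past the drop point.

**Last checks**
- **Bolt:** The knob centre is 32 mm above the mouth, 8.0 mm lower than just after the drop. Just before the second grip, the notch angle matched the turn I had counted.
- **Forces:** During the turning they stayed within about 2 N sideways and 3 N vertically.
- **Tray and loose objects:** The tray is still out, and the hammer, jar and shoe last look unmoved in the top picture.

**What failed or disagreed**
- **First handle grasp missed:** The fingers shut in the air above the bar. The cameras showed the real fingertips about 33 mm above the reported TCP height, so I used the camera heights from then on.
- **Knob position:** The cameras and the arm disagreed by 1–3 mm sideways, so I centred the grip by comparing the pads with the knob in the wrist pictures.

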